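Index the stamp carousel to its catch and hang the last stamp

TASK

The stamp carousel was left standing between two stops. Push it round by a finger peg, the short way that brings its only empty slot to the gate in the guard hoop, until the spring catch drops in, and push on gently for a moment to feel that the catch holds. Then hang the loose rubber stamp in that slot through the gate, fully home and upright like the others, and let go; never use more than a gentle hand force on the carousel, and leave the other things on the desk alone.

Things in the scene. Friction and masses are not known exactly. Their poses are not given: they have to be found in the camera images.
- rack: Stamp carousel fixed to the desk: dark steel foot 212 mm across, a turning part, a guard hoop and a spring catch (at +108 deg, out to 142 mm from the axle, 37 mm high). Origin: foot's underside, on the vertical axle; the gate is on its -x side (180 deg). Hand or held stamp must press on it with less than 22 N in all; pinching a peg counts, so push it instead.
- gate (a point): Middle of the only gap (56 mm clear) in the fixed guard hoop, which is a 6 mm steel rod on uprights, 100 mm from the axle, 65 to 71 mm high. A stamp can get into a slot only here, its waist passing at hoop height, its foot below.
- rotor (a joint): Turning part, rad, + = anticlockwise from above; at 0 the empty slot faces the gate. Starts at -0.85 to -0.45, must turn in the + sense. Light friction (1 to 4 N at a peg), stays where left. The catch locks it somewhere within 0.14 rad of 0, differing from rack to rack and not measurable beforehand: go by feel. Locked, it is solid both ways with about 0.04 rad of play.
- catch (a joint): Spring catch pin, m: 0 = riding on the rim of the notched disc low on the turning part; about 0.007 = dropped into a notch, the turning part is locked. Its own spring drives it; it needs no handling.
- empty_slot (a point): Point on top of the 4 mm slotted plate (top 70 mm high, 184 mm across) where a stamp's axis stands when fully home in the only empty slot: 62 mm from the axle. Five slots 72 deg apart, 18 mm wide, mouths flared to 34 mm, inner ends 53 mm from the axle; four hold stamps. Its x axis runs along the slot from mouth inwards to the axle, z up.
- push_peg (a point): Centre of the top (105 mm high) of a bare metal finger peg, 12 mm thick, 35 mm tall above the plate, 80 mm from the axle, 36 deg on from the empty slot going anticlockwise. A finger from above fits behind it, on the empty slot's side. Like pegs stand midway between the other slots.
- stamp: Loose rubber stamp, 50 g, standing. Wooden foot 22 (x) x 48 (y) x 10 mm; origin centre of underside, z up the round handle: diameter 18 mm at height 10, 14 at 30 (waist), 20 at 40, 27 at 52, 25 at 62, top 68. Enters the slot with plate top 31 to 34 mm above its underside, long side along the slot; then lowered, it hangs by its taper, plate top 39.5 mm up. Grip high to clear the plate.
- glue_stick: Bystander: glue stick, 27 mm across and 90 mm tall, standing; origin at the centre of its underside.
- clip_box: Bystander: clear paper-clip box 56 x 71 x 22 mm; origin at the centre of its underside.
- correction_tape: Bystander: white correction-tape case 33 x 81 x 15 mm; origin at the centre of its underside.
- stapler: Bystander: black stapler 36 x 134 x 43 mm; origin at the centre of its underside.

How it is judged (in metres and radians):
On the way, in this order (a step that is already met when the one before it is completed fails the run):
1. the catch has dropped in with the empty slot at the gate, and the fingers have pushed on with at least 3 N to feel it hold (value of joint catch above 0.005 m and value of joint rotor between -0.18 and 0.18 rad and contact force between the fingers and rack above 3 N), for 0.1 s.
2. the stamp hangs fully home in the slot at the gate (value of joint catch above 0.005 m and value of joint rotor between -0.18 and 0.18 rad and x of stamp in the frame of empty_slot between -0.006 and 0.004 m and y of stamp in the frame of empty_slot between -0.005 and 0.005 m and z of stamp in the frame of empty_slot between -0.0435 and -0.0355 m and angle between stamp's own z axis and vertical below 0.15 rad and angle between the y axis of stamp and the x axis of empty_slot, either way round below 0.3 rad), for 0.2 s.
At the end, for the whole second after the job is handed in: The catch is in (pin dropped more than 5 mm) with the empty slot at the gate (within 0.18 rad), and the stamp hangs at rest in that slot: upright within 0.15 rad, at most 6 mm short of fully home, at the height of the hanging stamps within 4 mm, its long side along the slot within 0.3 rad (all of step 2 and linear speed of stamp below 0.02 m/s and velocity of joint rotor between -0.05 and 0.05 rad/s); the robot touches nothing.
It fails at once if the hand or the held stamp presses on the carousel with more than 22 N (contact force between any of the fingers, the arm, stamp and rack above 22 N).
It fails at once if a bystander (glue stick, clip box, correction tape, stapler) is moved more than 25 mm (distance of any of glue_stick, clip_box, correction_tape, stapler from where it was at the start of the episode above 0.025 m).
It also fails if it takes over 59 s, if anything falls off the work surface, if the arm or the gripper's body presses on something with over 40 N, if the wrist force passes 120 N, or if a joint passes its speed limit or range.

ROBOT

A 6-joint arm with a two-finger parallel gripper is mounted at the origin on a cart in front of the work surface, level with it; the furniture and walls round the work are solid. World frame = base frame: x ahead of the robot, y to its left, z up, the work surface at z = 0. Lengths are in mm, angles in rad, forces in N, time in s.
With the tool pointing down it reaches from about 300 to 775 mm from the base axis. Payload 14.6 kg.
Tool frame: the origin (TCP) lies between the finger pads; the fingertips stand 11 mm ahead of it and the grasp point (between the pads) lies 8 mm behind it; z points along the fingers, y is the direction in which the jaws open and shut (so a half turn about z gives the same grasp; the last joint's range is limited). The gripper opens to 94 mm and grips with 3 to 60 N. Pads are 16 mm wide; open, the fingers measure 119 mm over their backs; the gripper's body (75 mm by 177 mm) begins 78 mm behind the grasp point.
Start: joints at [-1.313, 0.3, 1.521, -0, 1.321, -0.067], TCP at [175.508, -521.235, 216.446] pointing down, gripper open.
Joint ranges: [-3.03, 3.03], [-0.79, 2.21], [0.23, 2.52], [-1.04, 4.18], [0, 3.07], [-2.55, 2.55]. Speed limits (rad/s): [2.22, 2.22, 2.57, 3.14, 3.14, 3.14].

INTERFACE

Orientations are given as [roll, pitch, yaw] about the fixed x, y, z axes, in that order (R = Rz(yaw) Ry(pitch) Rx(roll)).
In Python, from cell import * gives the robot as it stands.
- The arm moves only by the tool arm_command, never from a script. Its argument "deltas" is a list of rows, each an object with "xyz": the shift along the world's x, y, z in m, a list of three; "turn": the turn, a rotation vector about the world's x, y, z in rad, a list of three. A call has 1 to 12 rows; each row shifts and turns the commanded pose from where the row before left it; what a row does not reach is not made up. A row lasts 1/8 s, in which the tool goes at most 62.5 mm and 10.7 degrees, less where a joint would pass 70% of its speed; a pose out of reach is approached as far as the arm can. A call with a gripper value outside its range is refused whole. "gripper" is the closure, from 0 (fully open) to 1 (shut), set as the call begins (left out, the last holds). The fingers move at their own pace and stop on an object; "force" is the grip in N (left out, the last holds). Time passes only in rows, so rows that do not move let the fingers close. It gives the time, the measured TCP pose, the force and the opening at its end, in the units of the state.
- read_state(): the state, without advancing time (a new reading comes with each control period).
- camera(name): name is "scene" or "top"; returns a dict with "color" (400x640x3 uint8, red, green, blue), "fx", "fy", "cx", "cy" (pixels), "k1" (the pictures are not rectified: a ray, as slopes to the right and down, at radius r is drawn at 1 + k1 r^2 times it, then the intrinsics apply), "rvec" (rotation vector, rad) and "tvec" (3), from world to camera coordinates, as OpenCV has them. Camera axes: x right, y down, z forward; pixel columns grow to the right and rows downward; lengths in mm; the calibration is good to about 2 mm. A picture is of the moment at which its call begins. There is no depth.
- sign_off(): hands the job in, once; it reports no verdict.
The state is a dict: "clock": time; "joints": joint angles; "qd": joint speeds; "effort": joint torques, N m; "eef_pos": TCP position; "eef_rot": TCP orientation; "wrist_force": force on the tool from outside, world axes, zero at the start; "moment": the same for the moment, N m; "finger_gap": finger opening in mm.
Only numpy, scipy, OpenCV 4.12 (cv2) and the standard library are available. Lean on these libraries where they do the work, as an engineer would, in place of code of your own. Each camera call takes 0.05 s, during which the arm holds its last target.

## Working session

There is one attempt and no reset: what is moved stays moved. The work goes in short steps, Python scripts to look and compute and a tool call to move; the robot and the scene stay as the last step left them, time stands still between calls to the robot, and variables do not carry over. Pictures are saved under pics/ and viewed, and the job is handed in when it is done.

Besides the shell and the picture viewer there is one more tool, called after ">>>" in YAML: its name, and indented under it one key for each argument. arm_command: Moves the arm, as the interface text tells. Its arguments: {"type":"object","properties":{"deltas":{"type":"array","items":{"type":"object","properties":{"xyz":{"type":"array","items":{"type":"number"}},"turn":{"type":"array","items":{"type":"number"}}}}},"gripper":{"type":"number"},"force":{"type":"number"}},"required":["deltas"]}

```bash
mkdir -p pics; ls
python3 - <<'E'
from cell import *
import cv2
s=read_state(); print(s)
for n in ["scene","top"]:
    c=camera(n); cv2.imwrite(f"pics/{n}0.png",c["color"][:,:,::-1]); print({k:v for k,v in c.items() if k!="color"})
E
```

```text
pics
{'clock': 0.0, 'joints': array([-1.31261668e+00,  3.00453317e-01,  1.52161180e+00, -3.69271149e-05,
        1.32068707e+00, -6.65546951e-02]), 'qd': array([-4.04771391e-05,  1.51532757e-03, -5.33799816e-04,  3.78659678e-04,
        3.79437864e-04,  6.93411498e-04]), 'effort': array([ 2.53119571e-03, -5.31808591e+01, -3.52740133e+01,  7.09516718e-02,
        2.43732979e-02, -9.38767903e-05]), 'eef_pos': array([ 175.42679238, -520.99835333,  215.88308085]), 'eef_rot': array([-3.14043331e+00, -4.14272545e-05,  3.24743480e-01]), 'wrist_force': array([0.65018012, 0.34252932, 0.15578817]), 'moment': array([ 0.02767321, -0.02425473,  0.00887681]), 'finger_gap': 93.9911406296688}
{'fx': 447.26606590886814, 'fy': 447.26606590886814, 'cx': 319.8410044329676, 'cy': 205.26604480728665, 'k1': 0.010952135102026424, 'rvec': array([ 0.81205705, -2.27650458,  1.36645012]), 'tvec': array([ 468.92126839,  181.43755559, 1108.88518975])}
{'fx': 449.44082922070055, 'fy': 449.44082922070055, 'cx': 316.9513996470102, 'cy': 196.63145399504197, 'k1': -0.01695771340198305, 'rvec': array([ 2.19305345, -2.17746751,  0.0925981 ]), 'tvec': array([  90.55270706,  505.4058169 , 1238.66838574])}
```

View pics/scene0.png

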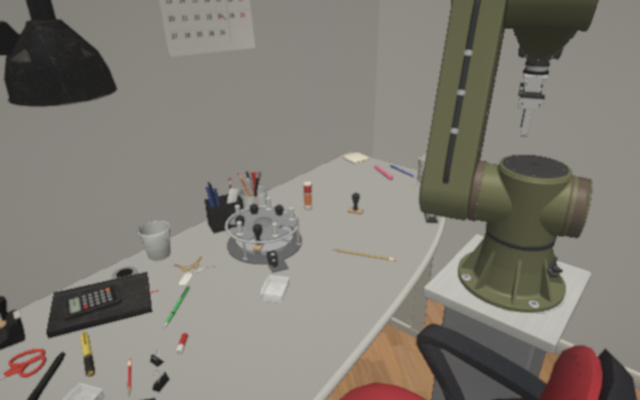

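View pics/top0.png

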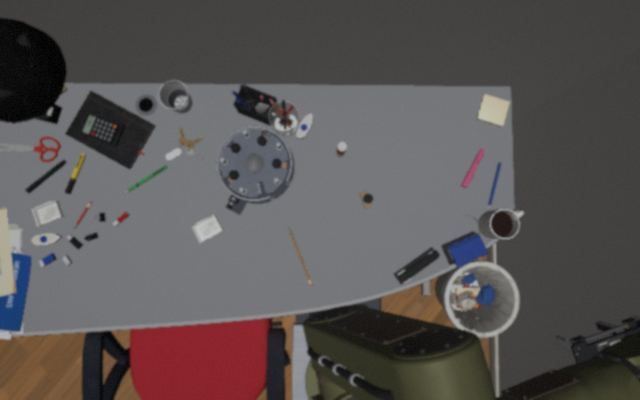

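```bash
cat > h.py <<'E'
import numpy as np, cv2
from cell import *
def grab(n):
    return camera(n)
def K(c): return np.array([[c['fx'],0,c['cx']],[0,c['fy'],c['cy']],[0,0,1]])
def D(c): return np.array([c['k1'],0,0,0,0.])
def proj(c,P):
    return cv2.projectPoints(np.array(P,float).reshape(-1,3),c['rvec'],c['tvec'],K(c),D(c))[0].reshape(-1,2)
def onz(c,uv,z):
    n=cv2.undistortPoints(np.array([[uv]],float),K(c),D(c)).ravel()
    R=cv2.Rodrigues(c['rvec'])[0]; o=-R.T@c['tvec']; d=R.T@np.array([n[0],n[1],1])
    return o+d*(z-o[2])/d[2]
def crop(c,u0,v0,w,h,k,fn,marks=()):
    im=c['color'][:,:,::-1].copy()
    im=cv2.resize(im[v0:v0+h,u0:u0+w],None,fx=k,fy=k,interpolation=cv2.INTER_CUBIC)
    for i in range(0,w,10):
        L=8 if i%50 else 16
        cv2.line(im,(i*k,0),(i*k,L),(0,255,255),1)
        if (u0+i)%20==0: cv2.putText(im,str(u0+i),(i*k,26),0,.4,(0,255,255),1)
    for i in range(0,h,10):
        cv2.line(im,(0,i*k),(8,i*k),(0,255,255),1)
        if (v0+i)%20==0: cv2.putText(im,str(v0+i),(10,i*k+4),0,.4,(0,255,255),1)
    for m in marks:
        cv2.circle(im,(int((m[0]-u0+.5)*k),int((m[1]-v0+.5)*k)),2,(0,0,255),-1)
    cv2.imwrite(fn,im)
E
python3 - <<'E'
from h import *
c=grab("top"); crop(c,205,115,100,100,6,"pics/t1.png"); crop(c,335,130,60,90,6,"pics/t2.png")
s=grab("scene"); crop(s,215,180,100,90,7,"pics/s1.png"); crop(s,335,180,60,50,8,"pics/s2.png")
print(onz(c,(255,165),70),onz(c,(367,198),60),onz(c,(342,148),90))
E
```

```text
[585.18231153 262.28072179  70.        ] [498.86730512 -41.2281451   60.        ] [629.74362687  28.77356277  90.        ]
```

View pics/t1.png

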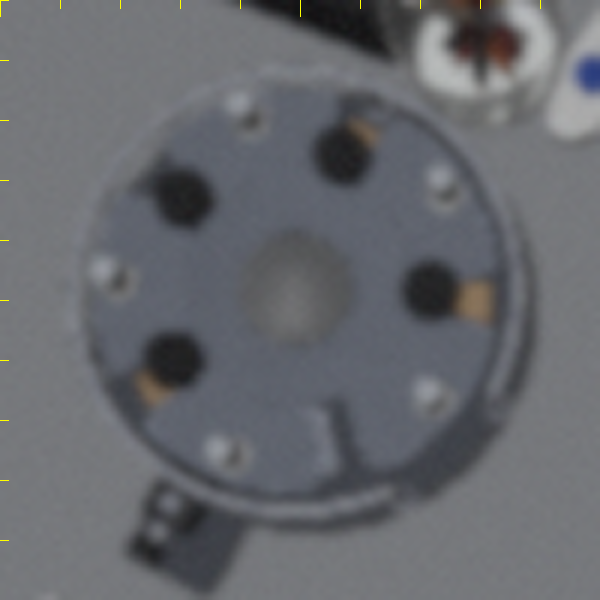

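View pics/t2.png

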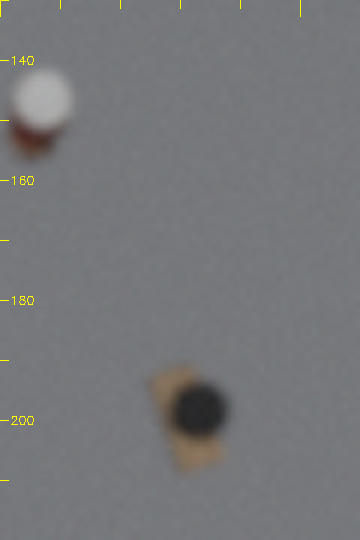

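View pics/s1.png

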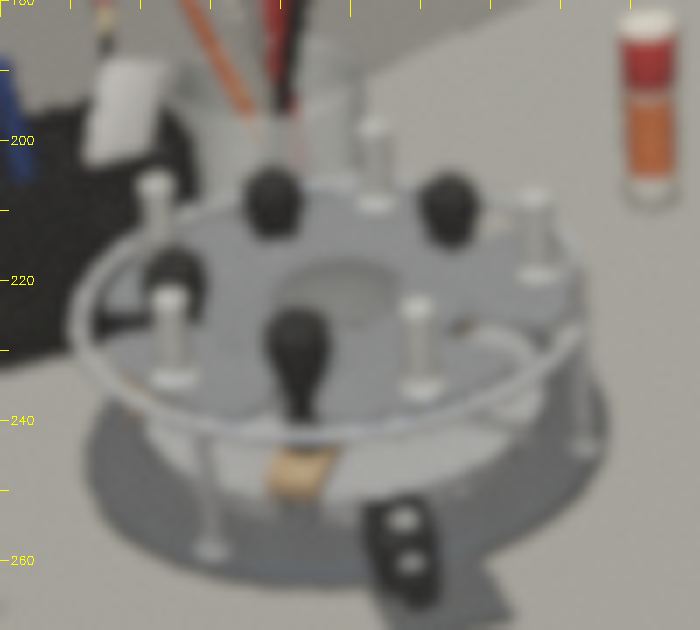

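View pics/s2.png

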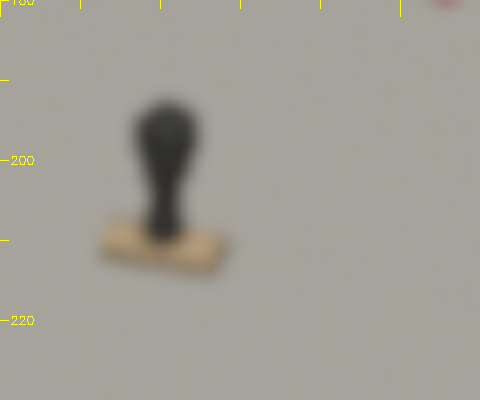

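```bash
cat > fit.py <<'E'
from h import *
from scipy.optimize import least_squares
c=grab("top"); s=grab("scene")
# order: push_peg then anticlockwise every 72
T=np.array([(430,392),(442,180),(240,105),(103,270),(222,447)])/6+[205,115]-.5
S=np.array([(418,303),(535,197),(374,128),(156,183),(170,298)])/7+[215,180]-.5
def pts(p,r=80,z=105):
    a=p[2]+np.arange(5)*np.deg2rad(72)
    return np.c_[p[0]+r*np.cos(a),p[1]+r*np.sin(a),np.full(5,z)]
def best(zoff=0):
    f=lambda p:np.r_[(proj(c,pts(p)+[p[3],p[4],0])-T).ravel(),(proj(s,pts(p)-[p[3],p[4],0])-S).ravel(), p[3]/2,p[4]/2]
    return f
# scene order ambiguity handled by trying shifts
for k in range(5):
    S2=np.roll(S,k,0)
    g=lambda p:np.r_[(proj(c,pts(p)+[p[3],p[4],0])-T).ravel(),(proj(s,pts(p)-[p[3],p[4],0])-S2).ravel(),p[3]/2,p[4]/2]
    best=min((least_squares(g,[585,262,a,0,0]) for a in np.arange(0,6.3,1)),key=lambda r:r.cost)
    print(k,best.cost,best.x,np.rad2deg(best.x[2]),np.abs(best.fun).max())
f=lambda p:(proj(c,pts(p))-T).ravel()
r=least_squares(f,[585,262,-2]);print("top only",r.x,r.cost)
E
python3 fit.py
```

```text
0 1278.0384220114606 [ 5.93707582e+02  2.64399811e+02  3.60982192e+00 -2.38704078e+00
  1.45351177e-01] 206.82756086639031 22.56063308949257
1 4350.327140591093 [598.21677155 260.19521845   3.48565178  -6.19809165   3.71995622] 199.71313568315662 49.17068168262506
2 4359.106099677612 [596.65260533 258.86384081   4.60513159  -4.85208484   5.04576475] 263.8546039480808 48.20160991185816
3 1287.1245355218919 [592.46994399 263.35049217  -1.79943474  -1.32131064   1.19204074] -103.10001602983556 24.0837494936695
4 0.4934146221848559 [ 5.91749121e+02  2.65189252e+02  4.04711060e+00 -7.65304311e-01
 -4.54540923e-01] 231.88235632823617 0.5677414805188903
top only [590.84888403 264.65494491  -2.23696649] 0.16208900446404648
```

Run:
```python
from h import *
c=grab("top"); s=grab("scene")
C=np.array([591.5,265.])
def P(r,deg,z): a=np.deg2rad(deg); return [C[0]+r*np.cos(a),C[1]+r*np.sin(a),z]
def an(cam,uv,z):
    p=onz(cam,uv,z)[:2]-C; return np.hypot(*p),np.rad2deg(np.arctan2(p[1],p[0]))%360
# catch screws/corners top
for n,uv in dict(screw1=(170,500),screw2=(157,530),cornerL=(130,548),cornerR=(208,595)).items():
    print(n,an(c,np.array(uv)/6+[205,115]-.5,37 if n!='cornerR' else 0))
for n,uv in dict(screw1=(404,519),screw2=(411,562)).items():
    print(n,an(s,np.array(uv)/7+[215,180]-.5,37))
for n,uv in dict(endA=(405,490),endB=(495,415)).items():
    print(n,an(c,np.array(uv)/6+[205,115]-.5,68))
ring=[P(100,d,68) for d in range(0,360,3)]
crop(c,205,115,100,100,6,"pics/t3.png",proj(c,ring)); crop(s,215,180,100,90,7,"pics/s3.png",proj(s,ring))
crop(c,260,165,40,40,14,"pics/t4.png"); crop(s,270,205,40,50,14,"pics/s4.png")
```

```text
screw1 (np.float64(111.4369559999208), np.float64(146.7332342709115))
screw2 (np.float64(126.16258602293675), np.float64(148.0300958681708))
cornerL (np.float64(139.84748724151942), np.float64(145.6013452480182))
cornerR (np.float64(143.84529162632978), np.float64(160.11360371992998))
screw1 (np.float64(112.28054573646465), np.float64(146.73142684702586))
screw2 (np.float64(140.36302631586358), np.float64(145.43481417436337))
endA (np.float64(102.94168003096922), np.float64(208.82754347679298))
endB (np.float64(105.66721034650958), np.float64(237.93610374178573))
```

View pics/t3.png

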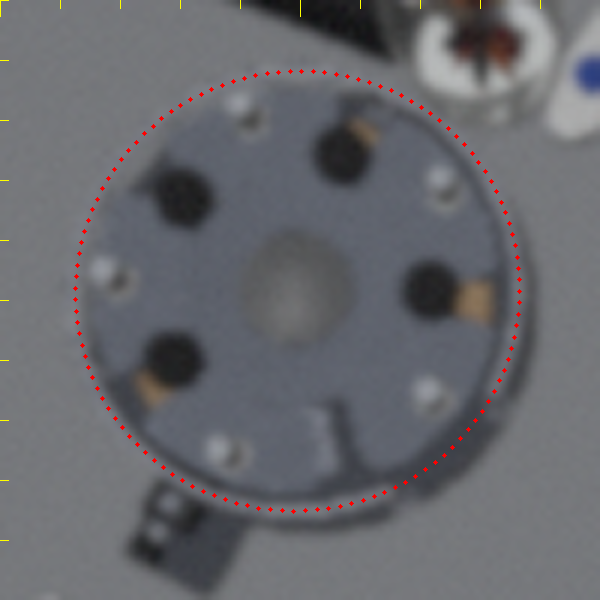

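View pics/t4.png

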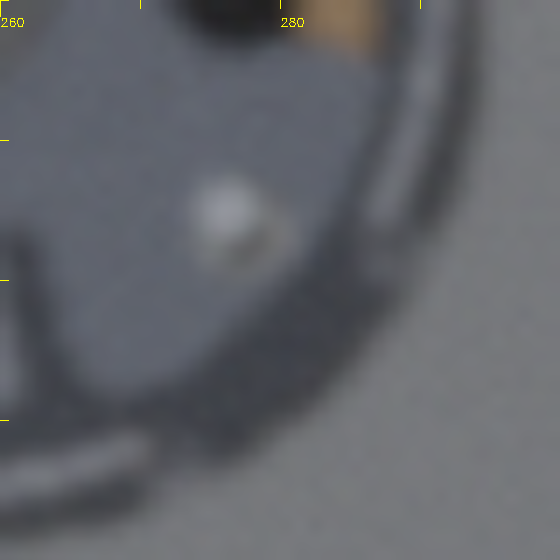

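View pics/s4.png

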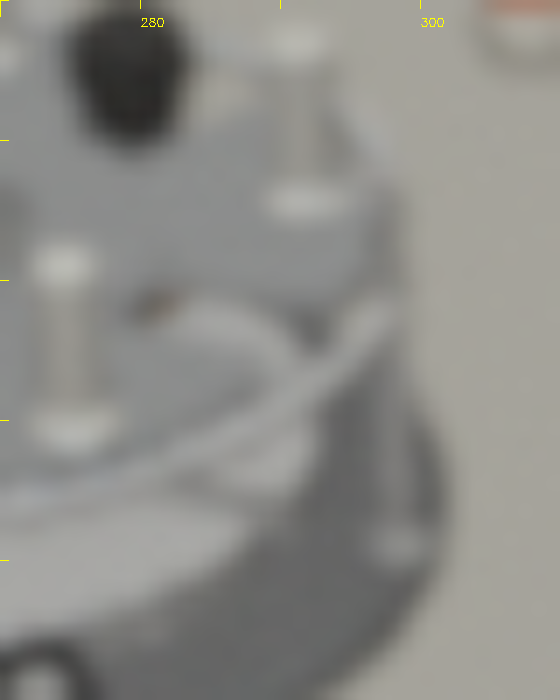

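Run:
```python
from h import *
c=grab("top"); s=grab("scene")
C=np.array([591.5,265.])
def P(r,deg,z): a=np.deg2rad(deg); return [C[0]+r*np.cos(a),C[1]+r*np.sin(a),z]
def an(cam,uv,z):
    p=onz(cam,uv,z)[:2]-C; return np.round([np.hypot(*p),np.rad2deg(np.arctan2(p[1],p[0]))%360],1)
print("A",an(c,np.array((150,440))/14+[260,165]-.5,68),"B",an(c,np.array((378,225))/14+[260,165]-.5,68))
print("scene A end",an(s,np.array((395,310))/14+[270,205]-.5,68),"upright foot",an(s,np.array((400,545))/14+[270,205]-.5,8))
print("upright L",an(s,np.array((211,550))/7+[215,180]-.5,8))
m=proj(s,[P(100,d,68) for d in (208,212,232,236,240)]);print(m)
crop(s,265,190,50,45,14,"pics/s5.png",m)
m=proj(c,[P(98,d,68) for d in (206,236)]+[P(110,147,37),P(130,147,37)])
crop(c,215,160,80,50,9,"pics/t5.png",m)
```

```text
A [100.2 206.6] B [100.2 241.6]
scene A end [ 99.2 205.5] upright foot [ 95.6 210.9]
upright L [ 94.8 101.6]
[[298.42095754 225.89067091]
 [298.9600801  224.61126204]
 [298.98760146 218.37885928]
 [298.47743784 217.20572104]
 [297.80481058 216.06922281]]
```

View pics/s5.png

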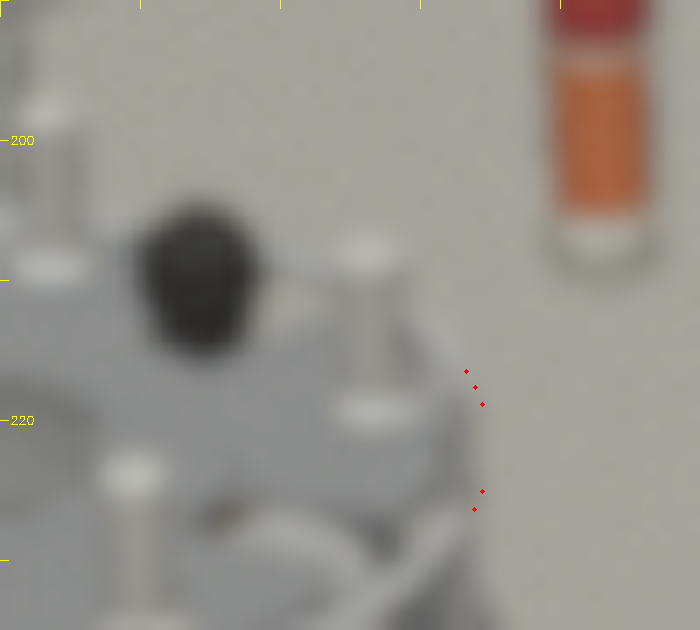

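View pics/t5.png

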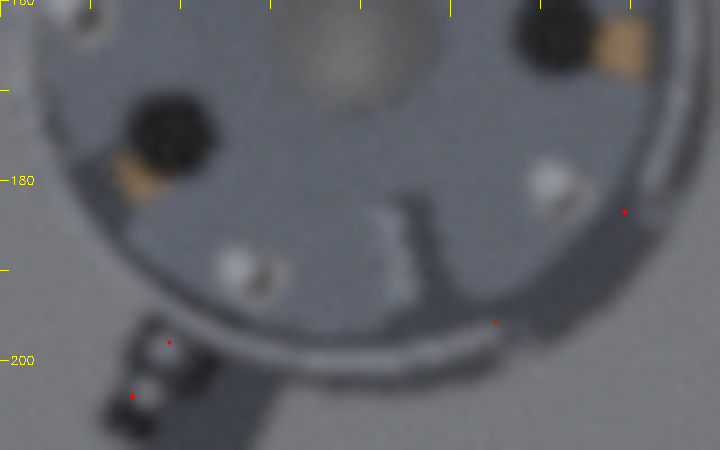

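>>> arm_command:
  deltas:
    - {"xyz":[0.018,0.037,0],"turn":[0,0,0.03]}
    - {"xyz":[0.018,0.039,0],"turn":[0,0,0.03]}
    - {"xyz":[0.018,0.039,0],"turn":[0,0,0.03]}
    - {"xyz":[0.018,0.039,0],"turn":[0,0,0.03]}
    - {"xyz":[0.018,0.039,0],"turn":[0,0,0.03]}
    - {"xyz":[0.018,0.039,0],"turn":[0,0,0.03]}
    - {"xyz":[0.018,0.039,0],"turn":[0,0,0.03]}
    - {"xyz":[0.018,0.039,0],"turn":[0,0,0.03]}
    - {"xyz":[0.018,0.039,0],"turn":[0,0,0.03]}
    - {"xyz":[0.018,0.039,0],"turn":[0,0,0.03]}
  gripper: 1
  force: 20

```text
clock: 1.75
eef_pos: [355.9, -131.9, 216.7]
eef_rot: [3.141, -0.0, 0.626]
wrist_force: [0.7, -0.5, -0.5]
finger_gap: 0.5
```

>>> arm_command:
  deltas:
    - {"xyz":[0.018,0.0393,0],"turn":[0,0,0.031]}
    - {"xyz":[0.018,0.0393,0],"turn":[0,0,0.031]}
    - {"xyz":[0.018,0.0393,0],"turn":[0,0,0.031]}
    - {"xyz":[0.018,0.0393,0],"turn":[0,0,0.031]}
    - {"xyz":[0.018,0.0393,0],"turn":[0,0,0.031]}
    - {"xyz":[0.018,0.0393,0],"turn":[0,0,0.031]}
    - {"xyz":[0.018,0.0393,0],"turn":[0,0,0.031]}
    - {"xyz":[0.018,0.0393,0],"turn":[0,0,0.031]}
    - {"xyz":[0.017,0.039,0],"turn":[0,0,0.031]}
    - {"xyz":[0,0,-0.03]}
    - {"xyz":[0,0,-0.03]}
    - {"xyz":[0,0,-0.02]}

```text
validation failed for argument at $.de...
```

Run:
```python
from h import *
s=read_state(); print(s['eef_pos'],s['eef_rot'],s['wrist_force'])
c=grab("top"); crop(c,205,115,100,100,6,"pics/t6.png")
s=grab("scene"); crop(s,215,150,100,100,6,"pics/s6.png")
```

```text
[ 355.91637775 -131.93887053  216.68140375] [ 3.14099270e+00 -3.16668814e-04  6.25651258e-01] [ 0.65751927 -0.4703232  -0.46785395]
```

View pics/t6.png

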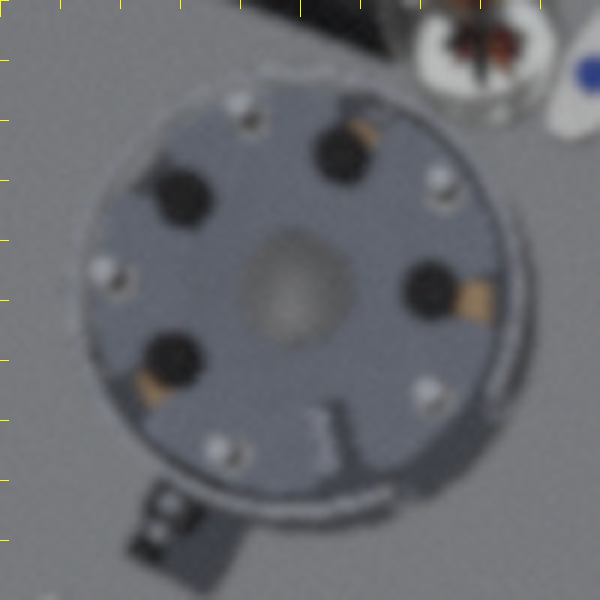

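View pics/s6.png

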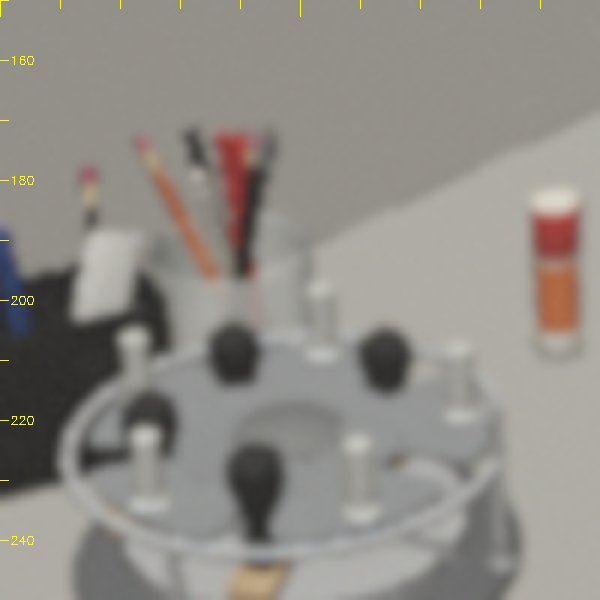

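The call was refused, probably because some rows had no "turn", and nothing moved. The pictures show the unchanged carousel. I'll repeat the call with complete rows.

>>> arm_command:
  deltas:
    - {"xyz":[0.018,0.0393,0],"turn":[0,0,0.031]}
    - {"xyz":[0.018,0.0393,0],"turn":[0,0,0.031]}
    - {"xyz":[0.018,0.0393,0],"turn":[0,0,0.031]}
    - {"xyz":[0.018,0.0393,0],"turn":[0,0,0.031]}
    - {"xyz":[0.018,0.0393,0],"turn":[0,0,0.031]}
    - {"xyz":[0.018,0.0393,0],"turn":[0,0,0.031]}
    - {"xyz":[0.018,0.0393,0],"turn":[0,0,0.031]}
    - {"xyz":[0.018,0.0393,0],"turn":[0,0,0.031]}
    - {"xyz":[0.017,0.039,0],"turn":[0,0,0.031]}
    - {"xyz":[0,0,-0.03],"turn":[0,0,0]}
    - {"xyz":[0,0,-0.03],"turn":[0,0,0]}
    - {"xyz":[0,0,-0.02],"turn":[0,0,0]}

```text
clock: 3.35
eef_pos: [516.5, 219.3, 134.9]
eef_rot: [-3.141, 0.001, 0.903]
wrist_force: [0.5, -0.2, 0.3]
finger_gap: 0.3
```

Run:
```python
from h import *
s=read_state(); print(s['eef_pos'],s['eef_rot'],s['wrist_force'])
c=grab("top"); crop(c,205,115,100,100,6,"pics/t7.png")
s=grab("scene"); crop(s,215,150,100,100,6,"pics/s7.png")
```

```text
[516.4699519  219.29230539 134.92906009] [-3.14094792e+00  1.29382971e-03  9.03308956e-01] [ 0.52256924 -0.17751915  0.34333666]
```

View pics/t7.png

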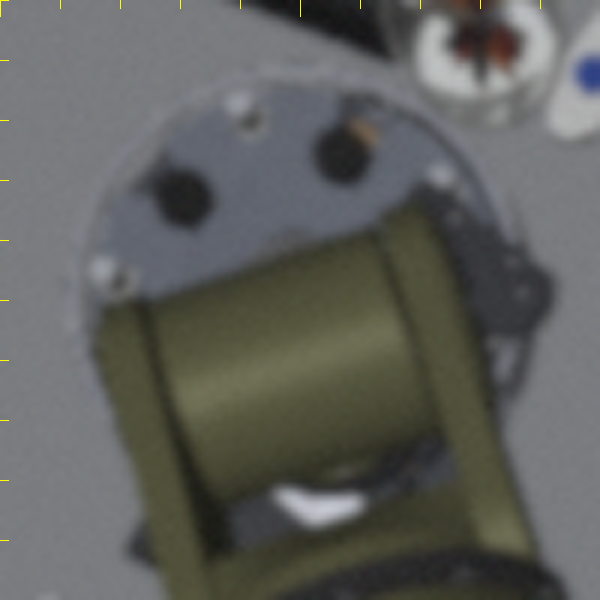

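View pics/s7.png

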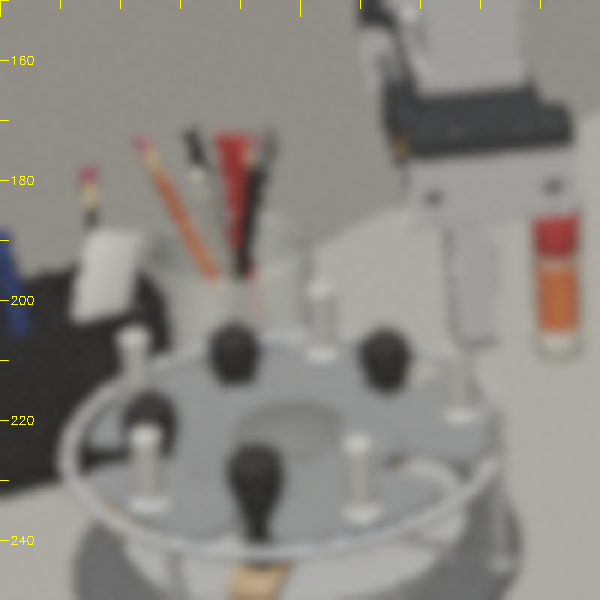

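>>> arm_command:
  deltas:
    - {"xyz":[0,0,-0.015],"turn":[0,0,0]}
    - {"xyz":[0,0,-0.015],"turn":[0,0,0]}
    - {"xyz":[0,0,-0.011],"turn":[0,0,0]}
    - {"xyz":[0.004,-0.003,0],"turn":[0,0,0]}

```text
clock: 3.95
eef_pos: [520.2, 217.0, 94.6]
eef_rot: [-3.141, 0.001, 0.904]
wrist_force: [0.2, -0.8, 0.4]
finger_gap: 0.5
```

Run:
```python
from h import *
s=read_state(); print(s['eef_pos'],s['eef_rot'],s['wrist_force'])
s=grab("scene"); crop(s,255,165,60,70,10,"pics/s8.png")
```

```text
[520.20049258 217.04714532  94.59674343] [-3.14077075e+00  1.23697749e-03  9.04157622e-01] [ 0.17660806 -0.81675162  0.36837454]
```

View pics/s8.png

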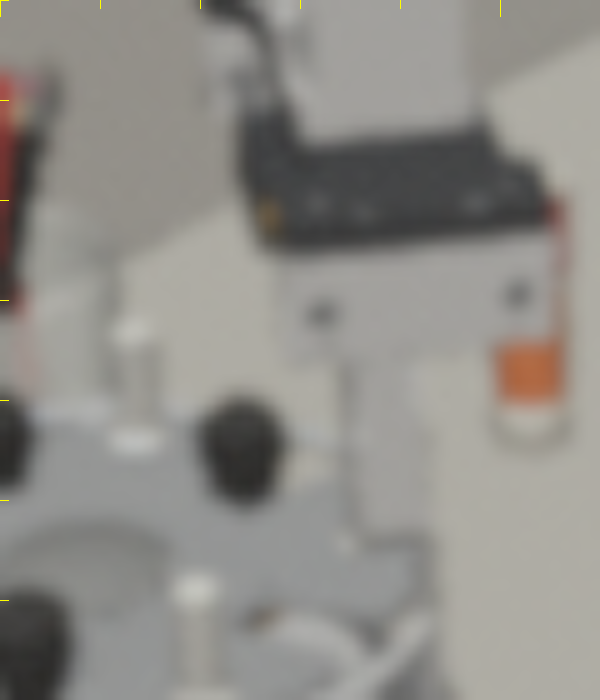

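>>> arm_command:
  deltas:
    - {"xyz":[0.0016,-0.0012,0],"turn":[0,0,0]}
    - {"xyz":[0.0016,-0.0012,0],"turn":[0,0,0]}
    - {"xyz":[0.0016,-0.0012,0],"turn":[0,0,0]}
    - {"xyz":[0.0016,-0.0012,0],"turn":[0,0,0]}

```text
clock: 4.5
eef_pos: [527.0, 212.3, 95.5]
eef_rot: [-3.142, -0.0, 0.904]
wrist_force: [-2.7, 0.6, 0.7]
finger_gap: 0.6
```

>>> arm_command:
  deltas:
    - {"xyz":[0.0008,-0.0006,0],"turn":[0,0,0]}
    - {"xyz":[0.0008,-0.0006,0],"turn":[0,0,0]}
    - {"xyz":[0.0008,-0.0006,0],"turn":[0,0,0]}
    - {"xyz":[0.0008,-0.0006,0],"turn":[0,0,0]}

```text
clock: 5.0
eef_pos: [530.0, 210.0, 95.4]
eef_rot: [-3.141, 0.0, 0.904]
wrist_force: [-3.5, 0.5, 1.2]
finger_gap: 0.8
```

>>> arm_command:
  deltas:
    - {"xyz":[0.0011,-0.0012,0],"turn":[0,0,0.02]}
    - {"xyz":[0.0011,-0.0012,0],"turn":[0,0,0.02]}
    - {"xyz":[0.0012,-0.0012,0],"turn":[0,0,0.02]}
    - {"xyz":[0.0012,-0.0012,0],"turn":[0,0,0.02]}

```text
clock: 5.5
eef_pos: [534.8, 205.1, 95.4]
eef_rot: [-3.142, 0.0, 0.985]
wrist_force: [-2.3, 0.6, 1.8]
finger_gap: 0.5
```

>>> arm_command:
  deltas:
    - {"xyz":[0.0012,-0.0011,0],"turn":[0,0,0.02]}
    - {"xyz":[0.0012,-0.0011,0],"turn":[0,0,0.02]}
    - {"xyz":[0.0013,-0.001,0],"turn":[0,0,0.02]}
    - {"xyz":[0.0013,-0.001,0],"turn":[0,0,0.02]}

```text
clock: 6.0
eef_pos: [539.8, 200.8, 95.4]
eef_rot: [-3.142, 0.0, 1.065]
wrist_force: [-3.6, 0.1, 1.9]
finger_gap: 0.2
```

>>> arm_command:
  deltas:
    - {"xyz":[0.0007,-0.0005,0],"turn":[0,0,0.01]}
    - {"xyz":[0.0007,-0.0005,0],"turn":[0,0,0.01]}
    - {"xyz":[0.0007,-0.0005,0],"turn":[0,0,0.01]}
    - {"xyz":[0.0007,-0.0005,0],"turn":[0,0,0.01]}
    - {"xyz":[0.0007,-0.0005,0],"turn":[0,0,0.01]}

```text
clock: 6.62
eef_pos: [543.1, 198.4, 95.4]
eef_rot: [-3.141, 0.0, 1.114]
wrist_force: [-4.5, 0.1, 1.6]
finger_gap: 0.6
```

>>> arm_command:
  deltas:
    - {"xyz":[0.00035,-0.00025,0],"turn":[0,0,0.005]}
    - {"xyz":[0.00035,-0.00025,0],"turn":[0,0,0.005]}
    - {"xyz":[0.00035,-0.00025,0],"turn":[0,0,0.005]}
    - {"xyz":[0.00035,-0.00025,0],"turn":[0,0,0.005]}

```text
clock: 7.12
eef_pos: [544.7, 197.5, 95.4]
eef_rot: [3.142, -0.0, 1.134]
wrist_force: [-3.4, -1.2, -1.0]
finger_gap: 0.7
```

>>> arm_command:
  deltas:
    - {"xyz":[0.00035,-0.00023,0],"turn":[0,0,0.005]}
    - {"xyz":[0.00035,-0.00023,0],"turn":[0,0,0.005]}
    - {"xyz":[0.00035,-0.00023,0],"turn":[0,0,0.005]}
    - {"xyz":[0.00035,-0.00023,0],"turn":[0,0,0.005]}

```text
clock: 7.62
eef_pos: [546.0, 196.5, 95.4]
eef_rot: [-3.142, 0.0, 1.154]
wrist_force: [-2.9, -1.5, -1.3]
finger_gap: 0.1
```

>>> arm_command:
  deltas:
    - {"xyz":[0.00035,-0.00022,0],"turn":[0,0,0.005]}
    - {"xyz":[0.00035,-0.00022,0],"turn":[0,0,0.005]}
    - {"xyz":[0.00035,-0.00022,0],"turn":[0,0,0.005]}

```text
clock: 8.0
eef_pos: [547.1, 195.9, 95.4]
eef_rot: [-3.142, 0.0, 1.169]
wrist_force: [-2.3, -0.7, -0.3]
finger_gap: -0.2
```

>>> arm_command:
  deltas:
    - {"xyz":[0.00036,-0.00021,0],"turn":[0,0,0.005]}
    - {"xyz":[0.00036,-0.00021,0],"turn":[0,0,0.005]}
    - {"xyz":[0.00036,-0.0002,0],"turn":[0,0,0.005]}

```text
clock: 8.38
eef_pos: [548.2, 195.3, 95.4]
eef_rot: [-3.142, -0.0, 1.184]
wrist_force: [-3.1, -0.2, -0.3]
finger_gap: 0.2
```

>>> arm_command:
  deltas:
    - {"xyz":[0.00036,-0.0002,0],"turn":[0,0,0.005]}
    - {"xyz":[0.00036,-0.0002,0],"turn":[0,0,0.005]}
    - {"xyz":[0.00036,-0.0002,0],"turn":[0,0,0.005]}

```text
clock: 8.75
eef_pos: [549.3, 194.7, 95.5]
eef_rot: [3.142, -0.0, 1.199]
wrist_force: [-1.8, -0.5, -0.9]
finger_gap: 0.2
```

>>> arm_command:
  deltas:
    - {"xyz":[0.00036,-0.0002,0],"turn":[0,0,0.005]}
    - {"xyz":[0.00036,-0.0002,0],"turn":[0,0,0.005]}
    - {"xyz":[0.00036,-0.0002,0],"turn":[0,0,0.005]}

```text
clock: 9.12
eef_pos: [550.5, 194.1, 95.5]
eef_rot: [3.141, -0.0, 1.214]
wrist_force: [-0.1, -0.2, -0.9]
finger_gap: 0.5
```

>>> arm_command:
  deltas:
    - {"xyz":[0.00036,-0.0002,0],"turn":[0,0,0.005]}
    - {"xyz":[0.00036,-0.0002,0],"turn":[0,0,0.005]}

```text
clock: 9.38
eef_pos: [551.2, 193.7, 95.6]
eef_rot: [3.141, -0.0, 1.224]
wrist_force: [0.1, 0.1, -0.0]
finger_gap: 0.5
```

>>> arm_command:
  deltas:
    - {"xyz":[0.00036,-0.0002,0],"turn":[0,0,0.005]}
    - {"xyz":[0.00036,-0.0002,0],"turn":[0,0,0.005]}

```text
clock: 9.62
eef_pos: [551.8, 193.3, 95.5]
eef_rot: [3.141, -0.0, 1.234]
wrist_force: [-0.9, 0.7, -0.0]
finger_gap: 0.3
```

>>> arm_command:
  deltas:
    - {"xyz":[0.00036,-0.0002,0],"turn":[0,0,0.005]}

```text
clock: 9.75
eef_pos: [552.1, 193.0, 95.4]
eef_rot: [-3.142, -0.0, 1.239]
wrist_force: [-0.1, -0.3, 0.8]
finger_gap: 0.5
```

>>> arm_command:
  deltas:
    - {"xyz":[0.00036,-0.0002,0],"turn":[0,0,0.005]}
    - {"xyz":[0.00036,-0.0002,0],"turn":[0,0,0.005]}

```text
clock: 10.0
eef_pos: [552.7, 192.7, 95.4]
eef_rot: [-3.141, 0.0, 1.249]
wrist_force: [-0.9, 1.3, 0.3]
finger_gap: 0.1
```

>>> arm_command:
  deltas:
    - {"xyz":[0.00036,-0.0002,0],"turn":[0,0,0.005]}
    - {"xyz":[0.00036,-0.0002,0],"turn":[0,0,0.005]}

```text
clock: 10.25
eef_pos: [553.5, 192.3, 95.4]
eef_rot: [-3.141, 0.0, 1.259]
wrist_force: [-0.8, 0.9, 1.5]
finger_gap: 0.0
```

Run:
```python
from h import *
s=grab("scene"); crop(s,215,165,100,90,8,"pics/s9.png")
c=grab("top"); crop(c,205,115,100,100,6,"pics/t9.png")
```

```text
(no output)
```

View pics/s9.png

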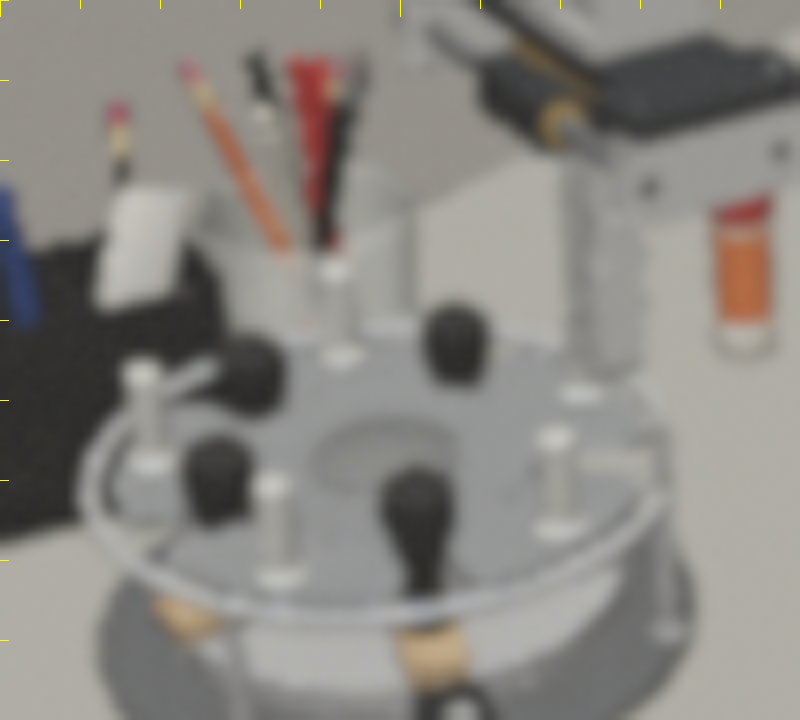

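View pics/t9.png

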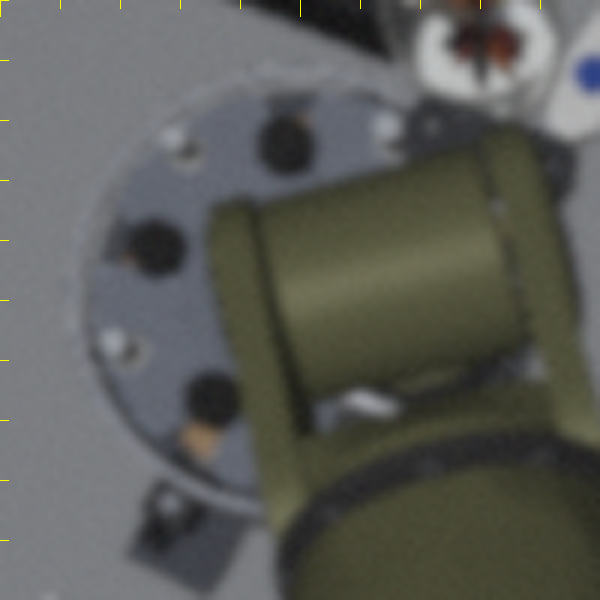

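```bash
cat > rot.py <<'E'
from h import *
from scipy.optimize import least_squares
C=np.array([591.2,264.9])
def rotor(c,s,T,S):
    # each visible peg assigned to nearest predicted; returns push peg angle deg
    def pts(a): 
        a=a+np.arange(5)*np.deg2rad(72); return np.c_[C[0]+80*np.cos(a),C[1]+80*np.sin(a),np.full(5,105.)]
    def res(p):
        out=[]
        for cam,U,q in ((c,T,p[1:3]),(s,S,p[3:5])):
            if len(U)==0: continue
            m=proj(cam,pts(p[0]))+q
            for u in U: out.append(m[np.argmin(np.hypot(*(m-u).T))]-u)
        return np.r_[np.ravel(out),p[1:]/.7]
    best=min((least_squares(res,[np.deg2rad(d),0,0,0,0]) for d in range(215,287,12)),key=lambda r:r.cost)
    return np.rad2deg(best.x[0]),best.cost,best.x[1:]
E
python3 - <<'E'
from rot import *
c=grab("top");s=grab("scene")
T=np.array([(388,125),(178,137),(113,340)])/6+[205,115]-.5
S=np.array([(336,268),(556,437),(272,483),(142,370)])/8+[215,165]-.5
a=rotor(c,s,T,S);print(a); print("slot",a[0]-36)
T=np.array([(430,392),(442,180),(240,105),(103,270),(222,447)])/6+[205,115]-.5
print(rotor(c,s,T,[]))
E
```

```text
(np.float64(254.88426361471426), np.float64(0.6533642730130745), array([ 0.01517072, -0.07123792, -0.47264949, -0.12327992]))
slot 218.88426361471426
(np.float64(231.8317833839886), np.float64(0.18079940003475722), array([0.06439467, 0.09511047, 0.        , 0.        ]))
```

>>> arm_command:
  deltas:
    - {"xyz":[0.00037,-0.00018,0],"turn":[0,0,0.005]}
    - {"xyz":[0.00037,-0.00018,0],"turn":[0,0,0.005]}

```text
clock: 10.7
eef_pos: [554.3, 191.9, 95.4]
eef_rot: [-3.142, -0.0, 1.269]
wrist_force: [-0.8, 1.2, 0.5]
finger_gap: 0.4
```

>>> arm_command:
  deltas:
    - {"xyz":[0.00037,-0.00018,0],"turn":[0,0,0.005]}
    - {"xyz":[0.00037,-0.00018,0],"turn":[0,0,0.005]}

```text
clock: 10.95
eef_pos: [555.0, 191.5, 95.4]
eef_rot: [-3.142, 0.0, 1.279]
wrist_force: [-1.1, 0.5, 1.0]
finger_gap: 0.6
```

>>> arm_command:
  deltas:
    - {"xyz":[0.00037,-0.00018,0],"turn":[0,0,0.005]}
    - {"xyz":[0.00037,-0.00018,0],"turn":[0,0,0.005]}
    - {"xyz":[0.00037,-0.00018,0],"turn":[0,0,0.005]}

```text
clock: 11.32
eef_pos: [555.8, 191.1, 95.4]
eef_rot: [-3.141, 0.0, 1.294]
wrist_force: [-6.6, 1.5, 2.5]
finger_gap: 0.1
```

>>> arm_command:
  deltas:
    - {"xyz":[0,0,0],"turn":[0,0,0]}
    - {"xyz":[0,0,0],"turn":[0,0,0]}

```text
clock: 11.58
eef_pos: [555.8, 191.1, 95.4]
eef_rot: [-3.141, 0.0, 1.294]
wrist_force: [-5.5, 1.5, 1.7]
finger_gap: 0.4
```

>>> arm_command:
  deltas:
    - {"xyz":[0.00027,-0.00012,0],"turn":[0,0,0]}
    - {"xyz":[0,0,0],"turn":[0,0,0]}

```text
clock: 11.82
eef_pos: [555.9, 191.1, 95.4]
eef_rot: [-3.14, 0.0, 1.294]
wrist_force: [-7.3, 2.8, 2.9]
finger_gap: 0.4
```

>>> arm_command:
  deltas:
    - {"xyz":[0.00027,-0.00012,0],"turn":[0,0,0]}
    - {"xyz":[0,0,0],"turn":[0,0,0]}

```text
clock: 12.08
eef_pos: [556.0, 191.0, 95.4]
eef_rot: [-3.14, 0.0, 1.294]
wrist_force: [-7.5, 2.1, 3.7]
finger_gap: 0.1
```

>>> arm_command:
  deltas:
    - {"xyz":[-0.002,0.0005,0],"turn":[0,0,0]}
    - {"xyz":[-0.005,0.001,0],"turn":[0,0,0]}
    - {"xyz":[0,0,0.02],"turn":[0,0,0]}
    - {"xyz":[0,0,0.03],"turn":[0,0,0]}
    - {"xyz":[0,0,0.03],"turn":[0,0,0]}
    - {"xyz":[-0.01,-0.04,0],"turn":[0,0,-0.07]}
    - {"xyz":[-0.01,-0.04,0],"turn":[0,0,-0.09]}
    - {"xyz":[-0.01,-0.04,0],"turn":[0,0,-0.1]}
    - {"xyz":[0,-0.04,0],"turn":[0,0,-0.1]}
    - {"xyz":[0,-0.04,0],"turn":[0,0,-0.1]}

```text
clock: 13.32
eef_pos: [519.5, -9.0, 175.7]
eef_rot: [3.141, -0.0, 0.831]
wrist_force: [0.6, -0.2, -0.1]
finger_gap: 0.5
```

Run:
```python
from h import *
s=grab("scene"); crop(s,215,165,100,90,8,"pics/s10.png"); crop(s,335,180,60,50,8,"pics/s11.png")
c=grab("top"); crop(c,205,115,100,100,6,"pics/t10.png"); crop(c,345,175,50,45,12,"pics/t11.png")
```

```text
(no output)
```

View pics/s10.png

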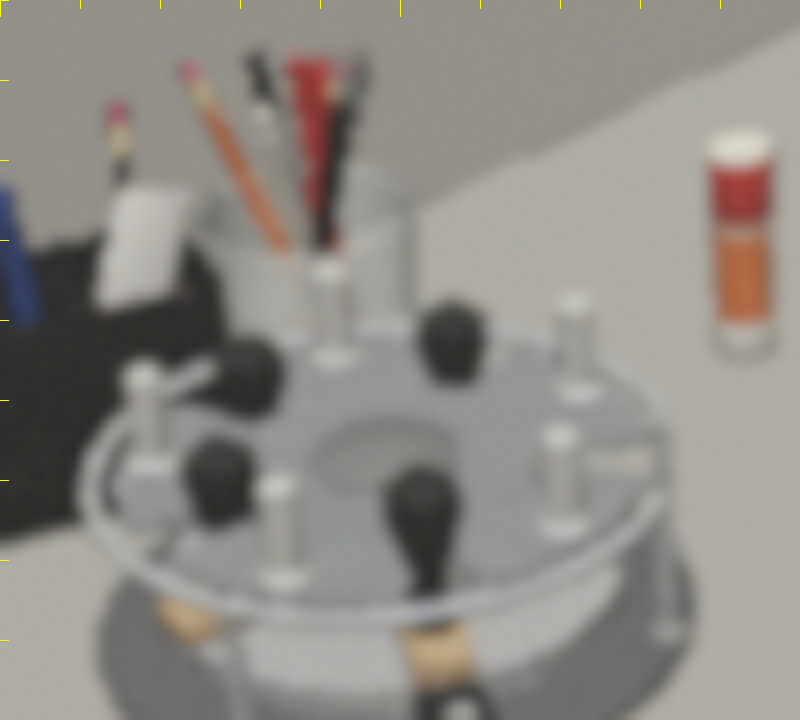

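View pics/t10.png

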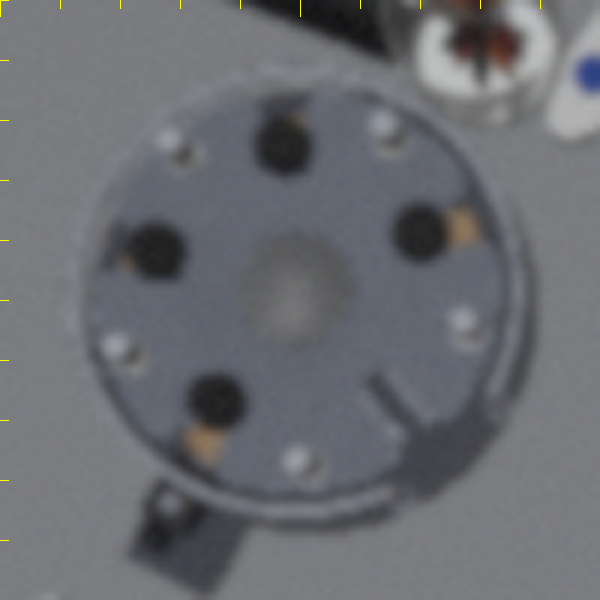

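View pics/t11.png

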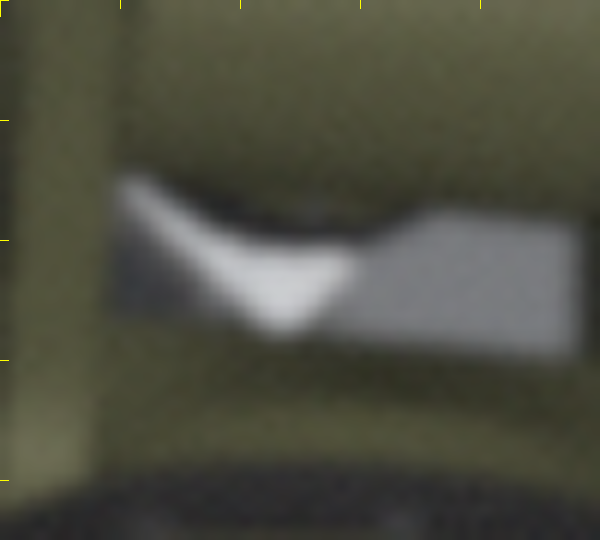

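View pics/s11.png

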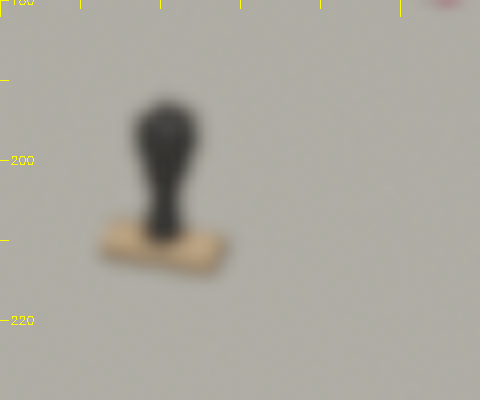

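Run:
```python
from rot import *
c=grab("top");s=grab("scene")
T=np.array([(463,319),(385,122),(174,141),(120,344),(298,458)])/6+[205,115]-.5
S=np.array([(575,301),(330,266),(142,369),(279,482),(562,434)])/8+[215,165]-.5
a=rotor(c,s,T,S);print(a,"slot",a[0]-36)
print("per-cam",rotor(c,s,T,[])[0]-36,rotor(c,s,[],S)[0]-36)
f=lambda p:np.r_[(proj(c,[[p[0]+80*np.cos(q),p[1]+80*np.sin(q),105] for q in p[2]+np.arange(5)*np.deg2rad(72)])-T).ravel()]
r=least_squares(f,[591,265,np.deg2rad(258)]);print("top fit",r.x,np.rad2deg(r.x[2])-36,r.cost)
f2=lambda p:np.r_[(proj(s,[[p[0]+80*np.cos(q),p[1]+80*np.sin(q),105] for q in p[2]+np.arange(5)*np.deg2rad(72)])-S).ravel()]
r=least_squares(f2,[591,265,np.deg2rad(258)]);print("scene fit",r.x,np.rad2deg(r.x[2])-36,r.cost)
# stamp
cor=np.array([(152,383),(192,363),(226,455),(185,474)])/6+[335,130]-.5
W=np.array([onz(c,u,10)[:2] for u in cor]);print(W,W.mean(0))
d=(W[1]+W[0]-W[2]-W[3])/2;print("len",np.hypot(*d),"ang",np.rad2deg(np.arctan2(d[1],d[0])))
print("knob top cam",onz(c,np.array((199,410))/6+[335,130]-.5,56)[:2])
print("knob scene", onz(s,np.array((167,133))/8+[335,180]-.5,56)[:2])
sc=np.array([(108,220),(228,236),(212,262),(98,245)])/8+[335,180]-.5
def box(p):
    x,y,a=p[:3];u=np.array([np.cos(a),np.sin(a)]);v=np.array([-u[1],u[0]])
    P=[np.array([x,y])+24*i*u+11*j*v for i,j in((1,1),(1,-1),(-1,-1),(-1,1))]
    return np.c_[np.array(P),np.full(4,10.)]
g=lambda p:np.r_[(proj(c,box(p))-cor).ravel(),.7*(proj(c,[p[0],p[1],56])[0]-(np.array((199,410))/6+[335,130]-.5)),.7*(proj(s,[p[0],p[1],56])[0]-(np.array((167,133))/8+[335,180]-.5))]
r=least_squares(g,[500,-40,np.deg2rad(20)]);print("stamp",r.x,np.rad2deg(r.x[2]),np.round(r.fun,2))
crop(s,335,180,60,50,8,"pics/s12.png",proj(s,np.r_[box(r.x),box(r.x)-[0,0,10],[[r.x[0],r.x[1],56]]]))
```

```text
(np.float64(184.58875556132594), np.float64(1.071714324474866), array([ 0.13540916, -0.1416045 , -0.44246938, -0.31891317])) slot 148.58875556132594
per-cam 220.6085219795516 220.55526602341496
top fit [591.73674572 264.4108667    4.47864875] 220.60767122786984 0.418161310111859
scene fit [594.32283691 264.2325006    4.47871449] 220.61143768944765 0.21296278173870756
[[515.70603645 -26.92656348]
 [525.30060408 -45.78981532]
 [482.0213349  -61.70866914]
 [472.9492846  -42.4117823 ]] [498.994315   -44.20920756]
len 45.79413906871367 ang 20.05262570688264
knob top cam [499.63714844 -43.51884641]
knob scene [501.06725285 -44.01306496]
stamp [ 4.99197033e+02 -4.40634594e+01  3.68256949e-01] 21.09956897800919 [-0.62 -0.68 -0.04 -0.09  0.45  0.45  0.01  0.04  0.14  0.11  0.35  0.11]
```

View pics/s12.png

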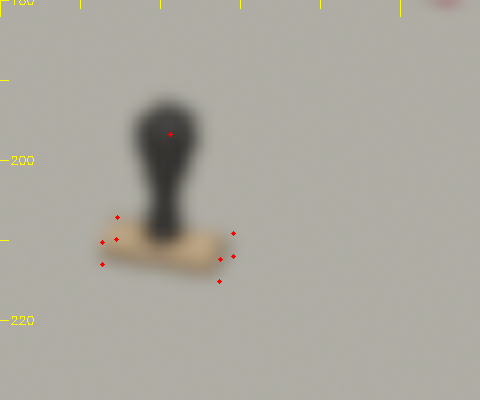

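>>> arm_command:
  deltas:
    - {"xyz":[-0.007,-0.012,0],"turn":[0,0,-0.157]}
    - {"xyz":[-0.007,-0.012,0],"turn":[0,0,-0.157]}
    - {"xyz":[-0.006,-0.011,0],"turn":[0,0,-0.157]}
    - {"xyz":[0,0,-0.03],"turn":[0,0,0]}
    - {"xyz":[0,0,-0.03],"turn":[0,0,0]}
    - {"xyz":[0,0,0],"turn":[0,0,0]}
  gripper: 0

```text
clock: 14.28
eef_pos: [498.8, -41.7, 114.0]
eef_rot: [-3.14, 0.003, 0.365]
wrist_force: [0.8, 0.8, 0.3]
finger_gap: 57.5
```

Run:
```python
from h import *
s=read_state(); print(s['eef_pos'],s['eef_rot'],s['finger_gap'])
s=grab("scene"); crop(s,325,140,80,90,8,"pics/s13.png")
```

```text
[498.78201842 -41.65362393 114.0217908 ] [-3.13984197e+00  2.95057842e-03  3.64764103e-01] 57.46406331974552
```

View pics/s13.png

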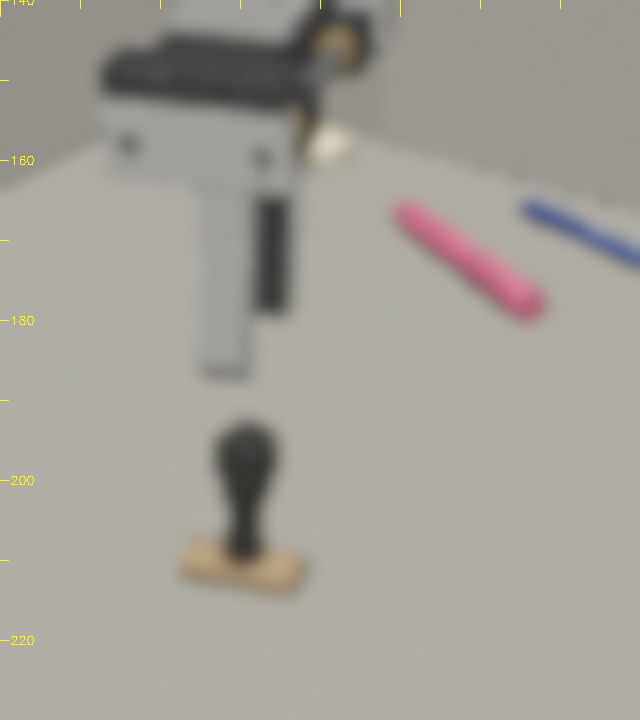

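>>> arm_command:
  deltas:
    - {"xyz":[0.0007,-0.0023,-0.018],"turn":[0,0,0]}
    - {"xyz":[0,0,-0.02],"turn":[0,0,0]}
    - {"xyz":[0,0,-0.02],"turn":[0,0,0]}
    - {"xyz":[0,0,0],"turn":[0,0,0]}

```text
clock: 14.82
eef_pos: [500.5, -44.6, 57.8]
eef_rot: [-3.141, 0.0, 0.364]
wrist_force: [0.4, -0.2, 0.6]
finger_gap: 93.6
```

>>> arm_command:
  deltas:
    - {"xyz":[0,0,0],"turn":[0,0,0]}
    - {"xyz":[0,0,0],"turn":[0,0,0]}
    - {"xyz":[0,0,0],"turn":[0,0,0]}
    - {"xyz":[0,0,0],"turn":[0,0,0]}
    - {"xyz":[0,0,0],"turn":[0,0,0]}
    - {"xyz":[0,0,0],"turn":[0,0,0]}
  gripper: 0.8
  force: 20

```text
clock: 15.58
eef_pos: [500.4, -45.1, 57.5]
eef_rot: [-3.142, 0.0, 0.363]
wrist_force: [0.0, -0.2, -0.4]
finger_gap: 37.4
```

Run:
```python
from h import *
s=read_state(); print(s['eef_pos'],s['eef_rot'],s['finger_gap'])
s=grab("scene"); crop(s,335,170,60,60,10,"pics/s14.png")
```

```text
[500.35484294 -45.0506733   57.4506559 ] [-3.14156337e+00  5.59040944e-05  3.62752390e-01] 37.37363709655341
```

View pics/s14.png

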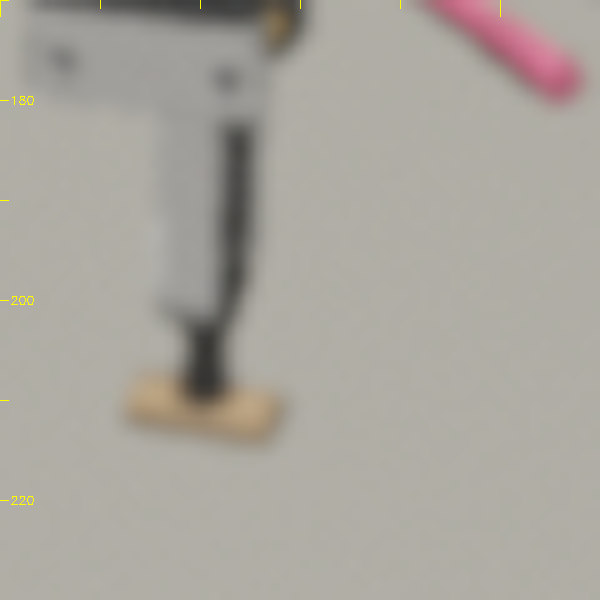

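>>> arm_command:
  deltas:
    - {"xyz":[0,0,0],"turn":[0,0,0]}
    - {"xyz":[0,0,0],"turn":[0,0,0]}
    - {"xyz":[0,0,0],"turn":[0,0,0]}
    - {"xyz":[0,0,0],"turn":[0,0,0]}
  gripper: 0.9

```text
clock: 16.12
eef_pos: [500.4, -45.0, 57.5]
eef_rot: [3.142, 0.0, 0.363]
wrist_force: [0.6, 0.2, 0.0]
finger_gap: 24.5
```

>>> arm_command:
  deltas:
    - {"xyz":[0,0,0],"turn":[0,0,0]}
    - {"xyz":[0,0,0],"turn":[0,0,0]}

```text
clock: 16.38
eef_pos: [500.4, -45.0, 57.4]
eef_rot: [3.142, -0.0, 0.363]
wrist_force: [0.6, 0.1, -1.1]
finger_gap: 25.0
```

Run:
```python
from h import *
s=read_state(); print(s['eef_pos'],s['eef_rot'],s['finger_gap'])
s=grab("scene"); crop(s,335,170,60,60,10,"pics/s15.png")
```

```text
[500.36509563 -45.04926701  57.43688551] [ 3.14157591e+00 -1.70680150e-05  3.62753171e-01] 25.01993414302354
```

View pics/s15.png

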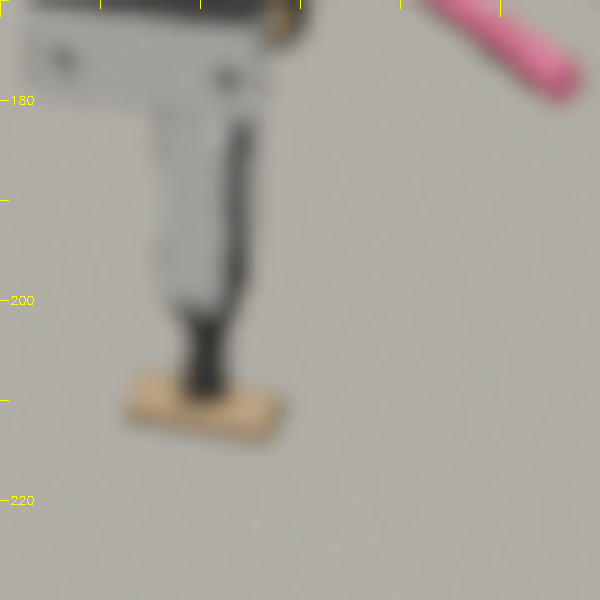

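>>> arm_command:
  deltas:
    - {"xyz":[0,0,0.008],"turn":[0,0,0]}
    - {"xyz":[0,0,0.018],"turn":[0,0,0]}
    - {"xyz":[0,0,0.018],"turn":[0,0,0]}
    - {"xyz":[-0.002,0.02,0],"turn":[0,0,0.035]}
    - {"xyz":[-0.002,0.02,0],"turn":[0,0,0.035]}
    - {"xyz":[-0.002,0.02,0],"turn":[0,0,0.035]}
    - {"xyz":[-0.002,0.02,0],"turn":[0,0,0.035]}
    - {"xyz":[-0.002,0.02,0],"turn":[0,0,0.035]}
    - {"xyz":[-0.002,0.02,0],"turn":[0,0,0.035]}
    - {"xyz":[-0.002,0.02,0],"turn":[0,0,0.035]}
    - {"xyz":[-0.002,0.02,0],"turn":[0,0,0.035]}
    - {"xyz":[-0.002,0.02,0],"turn":[0,0,0.035]}

```text
clock: 17.92
eef_pos: [482.4, 135.6, 102.0]
eef_rot: [3.141, -0.0, 0.679]
wrist_force: [0.2, -0.2, -0.8]
finger_gap: 24.8
```

>>> arm_command:
  deltas:
    - {"xyz":[-0.004,0.03,-0.004],"turn":[0,0,0.035]}
    - {"xyz":[0,0,0],"turn":[0,0,0]}
    - {"xyz":[0,0,0],"turn":[0,0,0]}

```text
clock: 18.3
eef_pos: [478.5, 164.6, 97.8]
eef_rot: [3.141, -0.0, 0.712]
wrist_force: [0.5, -0.8, -0.9]
finger_gap: 24.7
```

Run:
```python
from h import *
s=read_state(); print(s['eef_pos'],s['eef_rot'],s['finger_gap'])
s=grab("scene"); crop(s,255,180,80,80,10,"pics/s16.png")
s=grab("top"); crop(s,255,165,60,70,10,"pics/t16.png")
```

```text
[478.49182424 164.59313197  97.7595012 ] [ 3.14136556e+00 -1.23024666e-04  7.12459069e-01] 24.721131301470088
```

View pics/s16.png

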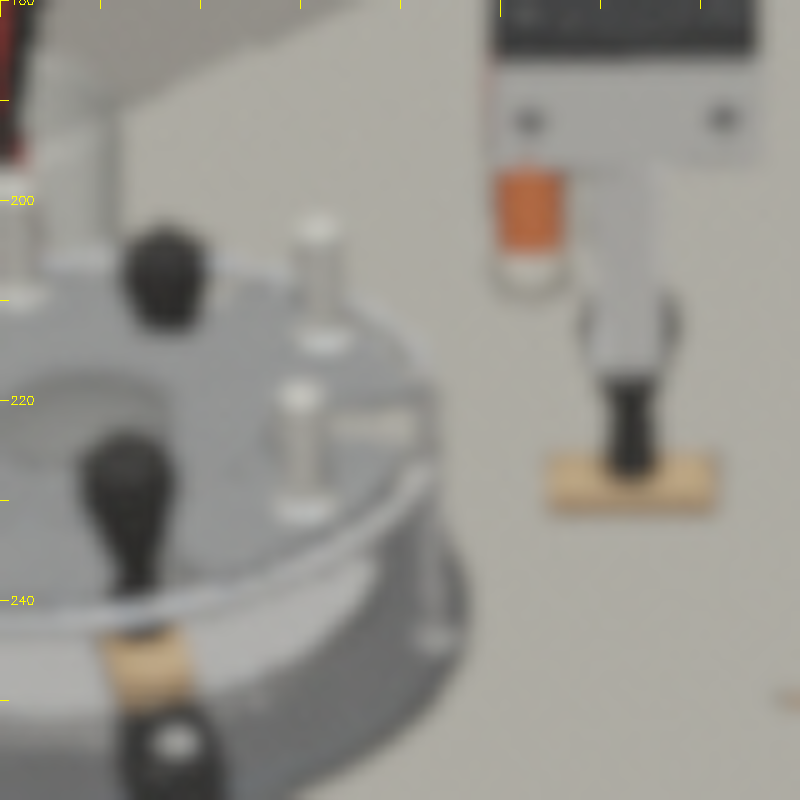

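View pics/t16.png

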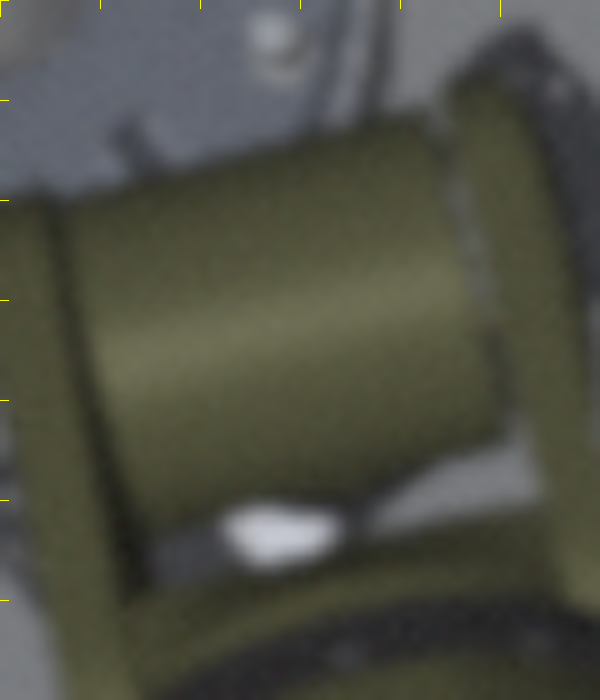

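```bash
cat > box.py <<'E'
from h import *
def box(x,y,z,a):
    u=np.array([np.cos(a),np.sin(a)]);v=np.array([-u[1],u[0]])
    return np.array([[*(np.array([x,y])+24*i*u+11*j*v),z+k] for k in(0,10) for i,j in((1,1),(1,-1),(-1,-1),(-1,1))])
E
python3 - <<'E'
from box import *
s=grab("scene"); st=read_state(); x,y,z=st['eef_pos']; 
B=box(x,y,z-57.45,np.deg2rad(40.6))
m=proj(s,np.r_[B,[[x,y,z-57.45+30]],[[x,y,z-57.45+52]]]); print(m)
crop(s,295,195,50,50,14,"pics/s17.png",m)
E
```

```text
[[309.60454079 231.79315088]
 [309.6482029  227.75422577]
 [326.65551691 227.41693958]
 [326.8784743  231.44957724]
 [309.51435277 228.69541749]
 [309.55955982 224.68959324]
 [326.62974854 224.35181096]
 [326.85312781 228.35132503]
 [318.02366339 220.27427428]
 [317.89374053 213.31010534]]
```

View pics/s17.png

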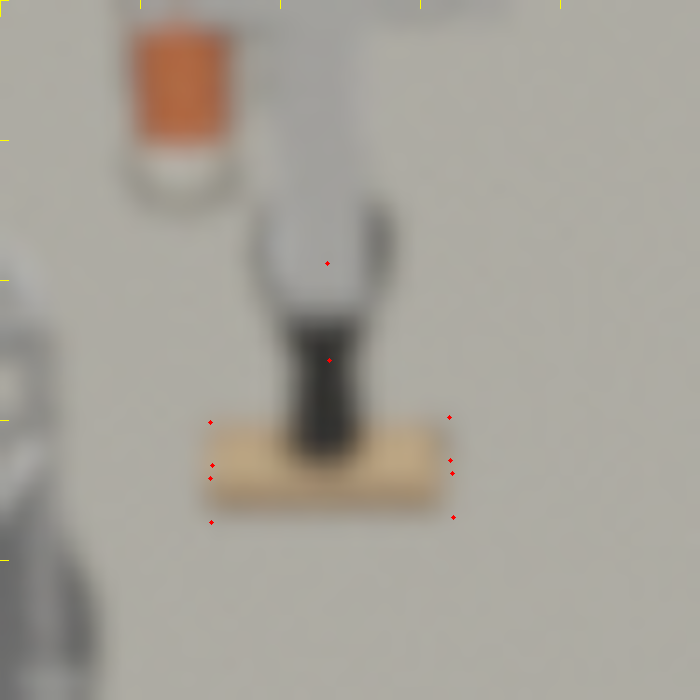

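>>> arm_command:
  deltas:
    - {"xyz":[0.0005,0.0022,-0.0028],"turn":[0,0,0]}
    - {"xyz":[0.01,0.0086,0],"turn":[0,0,0]}
    - {"xyz":[0.01,0.0086,0],"turn":[0,0,0]}
    - {"xyz":[0.01,0.0086,0],"turn":[0,0,0]}
    - {"xyz":[0,0,0],"turn":[0,0,0]}

```text
clock: 19.08
eef_pos: [509.4, 193.6, 94.4]
eef_rot: [-3.142, 0.0, 0.713]
wrist_force: [-1.2, -0.4, -0.8]
finger_gap: 24.9
```

Run:
```python
from box import *
st=read_state(); print(st['eef_pos'],st['eef_rot'],st['wrist_force'])
s=grab("scene"); crop(s,265,190,60,60,12,"pics/s18.png")
```

```text
[509.3824114  193.61220476  94.40175356] [-3.14152520e+00  7.85574403e-05  7.13416899e-01] [-1.21337233 -0.38482021 -0.75990582]
```

View pics/s18.png

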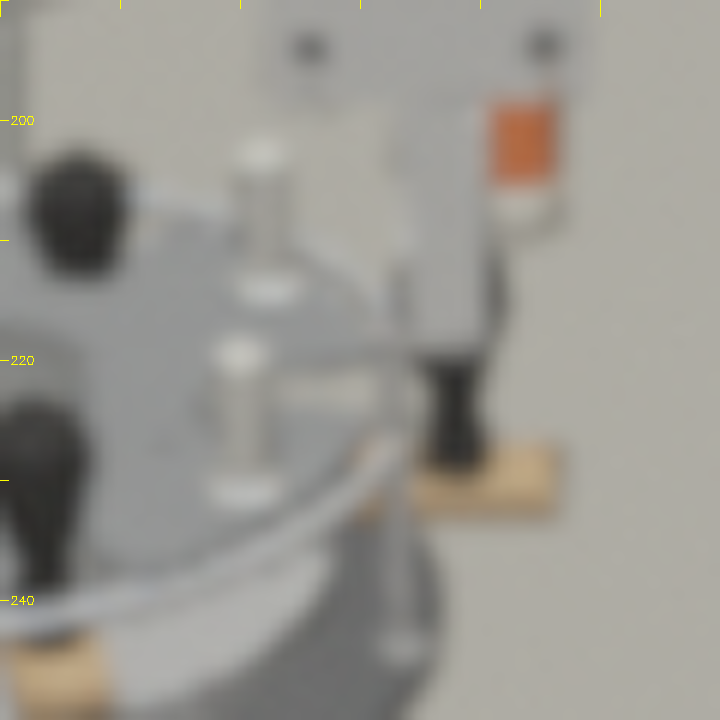

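>>> arm_command:
  deltas:
    - {"xyz":[0.0026,0.0017,0.0006],"turn":[0,0,0]}
    - {"xyz":[0.0023,0.00195,0],"turn":[0,0,0]}
    - {"xyz":[0.0023,0.00195,0],"turn":[0,0,0]}
    - {"xyz":[0.0023,0.00195,0],"turn":[0,0,0]}

```text
clock: 19.62
eef_pos: [518.5, 200.6, 95.3]
eef_rot: [3.142, -0.0, 0.713]
wrist_force: [0.1, -0.5, 0.0]
finger_gap: 24.3
```

>>> arm_command:
  deltas:
    - {"xyz":[0.0015,0.0013,0],"turn":[0,0,0]}
    - {"xyz":[0.0015,0.0013,0],"turn":[0,0,0]}
    - {"xyz":[0.0015,0.0013,0],"turn":[0,0,0]}
    - {"xyz":[0.0015,0.0013,0],"turn":[0,0,0]}

```text
clock: 20.12
eef_pos: [524.5, 205.8, 95.2]
eef_rot: [-3.142, -0.0, 0.713]
wrist_force: [-1.1, -1.0, -0.1]
finger_gap: 24.8
```

>>> arm_command:
  deltas:
    - {"xyz":[0.0015,0.0013,0],"turn":[0,0,0]}
    - {"xyz":[0.0015,0.0013,0],"turn":[0,0,0]}
    - {"xyz":[0.0015,0.0013,0],"turn":[0,0,0]}

```text
clock: 20.5
eef_pos: [529.0, 209.7, 95.2]
eef_rot: [-3.142, 0.0, 0.713]
wrist_force: [-0.6, 0.4, -0.9]
finger_gap: 24.6
```

Run:
```python
from box import *
st=read_state(); print(st['eef_pos'],st['eef_rot'],st['wrist_force'])
s=grab("scene"); crop(s,265,190,50,50,14,"pics/s19.png")
```

```text
[528.9500147  209.70168571  95.23024813] [-3.14156358e+00  4.30257443e-05  7.12841443e-01] [-0.63106791  0.38260636 -0.86586292]
```

View pics/s19.png

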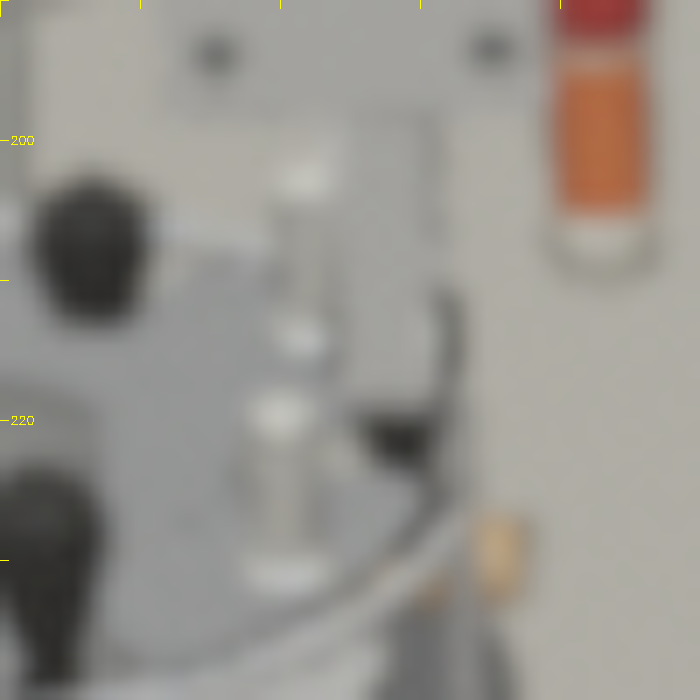

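>>> arm_command:
  deltas:
    - {"xyz":[0.0015,0.0013,0],"turn":[0,0,0]}
    - {"xyz":[0.0015,0.0013,0],"turn":[0,0,0]}
    - {"xyz":[0.0015,0.0013,0],"turn":[0,0,0]}

```text
clock: 20.92
eef_pos: [533.5, 213.6, 95.2]
eef_rot: [3.142, -0.0, 0.713]
wrist_force: [-0.2, 0.1, -0.9]
finger_gap: 24.8
```

>>> arm_command:
  deltas:
    - {"xyz":[0.0015,0.0013,0],"turn":[0,0,0]}
    - {"xyz":[0.0015,0.0013,0],"turn":[0,0,0]}
    - {"xyz":[0.0015,0.0013,0],"turn":[0,0,0]}

```text
clock: 21.3
eef_pos: [538.0, 217.5, 95.2]
eef_rot: [-3.142, 0.0, 0.713]
wrist_force: [-0.4, -0.7, -0.8]
finger_gap: 24.7
```

>>> arm_command:
  deltas:
    - {"xyz":[0.0015,0.0013,0],"turn":[0,0,0]}
    - {"xyz":[0.0015,0.0013,0],"turn":[0,0,0]}

```text
clock: 21.55
eef_pos: [541.0, 220.1, 95.2]
eef_rot: [-3.142, 0.0, 0.713]
wrist_force: [0.3, 0.1, -0.4]
finger_gap: 24.4
```

>>> arm_command:
  deltas:
    - {"xyz":[0.0008,0.0006,0],"turn":[0,0,0]}
    - {"xyz":[0.0008,0.0006,0],"turn":[0,0,0]}
    - {"xyz":[0.0008,0.0006,0],"turn":[0,0,0]}

```text
clock: 21.92
eef_pos: [543.3, 221.8, 95.2]
eef_rot: [-3.142, 0.0, 0.713]
wrist_force: [-0.1, 0.7, -0.5]
finger_gap: 24.9
```

>>> arm_command:
  deltas:
    - {"xyz":[0.0008,0.0006,0],"turn":[0,0,0]}
    - {"xyz":[0.0008,0.0007,0],"turn":[0,0,0]}

```text
clock: 22.18
eef_pos: [544.9, 223.1, 95.2]
eef_rot: [-3.142, -0.0, 0.713]
wrist_force: [0.0, -0.7, -0.7]
finger_gap: 25.0
```

Run:
```python
from box import *
st=read_state(); print(st['eef_pos'],st['eef_rot'],st['wrist_force'])
s=grab("scene"); crop(s,245,190,70,60,11,"pics/s20.png")
```

```text
[544.92472767 223.13885366  95.24966864] [-3.14159142e+00 -5.30812265e-06  7.12749747e-01] [ 0.00460971 -0.73498625 -0.67645497]
```

View pics/s20.png

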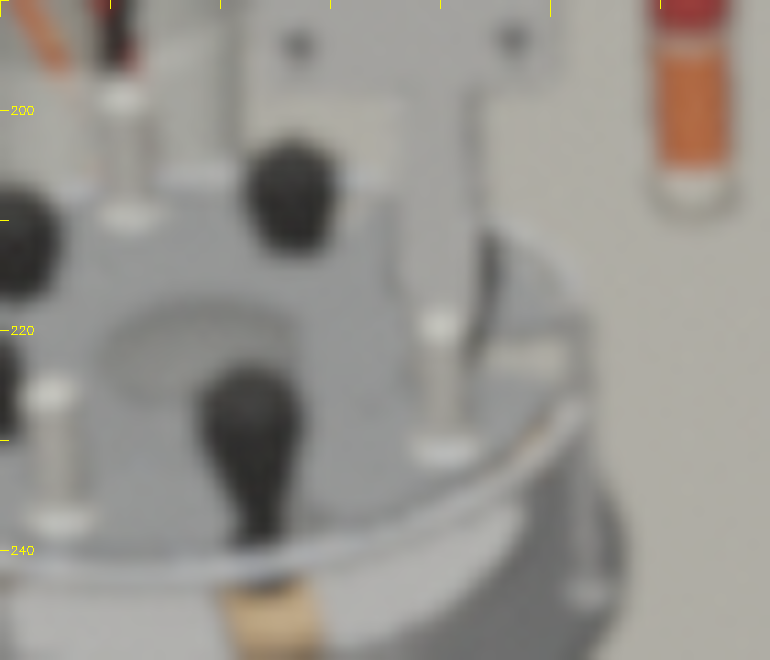

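>>> arm_command:
  deltas:
    - {"xyz":[0.0002,0.0002,-0.0012],"turn":[0,0,0]}
    - {"xyz":[0.0002,0.0002,-0.0012],"turn":[0,0,0]}
    - {"xyz":[0,0,-0.0012],"turn":[0,0,0]}
    - {"xyz":[0,0,-0.0012],"turn":[0,0,0]}

```text
clock: 22.72
eef_pos: [545.2, 223.7, 90.5]
eef_rot: [-3.141, -0.0, 0.713]
wrist_force: [-1.4, 1.8, 2.8]
finger_gap: 24.6
```

>>> arm_command:
  deltas:
    - {"xyz":[0,0,-0.0008],"turn":[0,0,0]}
    - {"xyz":[0,0,-0.0005],"turn":[0,0,0]}

```text
clock: 22.98
eef_pos: [545.2, 223.8, 89.4]
eef_rot: [-3.141, -0.0, 0.713]
wrist_force: [-3.5, 2.3, 5.8]
finger_gap: 24.7
```

>>> arm_command:
  deltas:
    - {"xyz":[-0.0004,0.0005,0],"turn":[0,0,0]}
    - {"xyz":[-0.0002,0.0002,0],"turn":[0,0,0]}

```text
clock: 23.22
eef_pos: [544.7, 224.1, 89.0]
eef_rot: [3.141, 0.0, 0.713]
wrist_force: [0.5, 1.0, 0.9]
finger_gap: 25.2
```

Contact force is nearly gone and it settled lower (89.0). I'll lower the rest of the way.

>>> arm_command:
  deltas:
    - {"xyz":[0,0,-0.0005],"turn":[0,0,0]}
    - {"xyz":[0,0,-0.0003],"turn":[0,0,0]}

```text
clock: 23.48
eef_pos: [544.7, 224.2, 88.3]
eef_rot: [-3.142, 0.0, 0.713]
wrist_force: [-0.1, 1.3, 1.3]
finger_gap: 25.0
```

>>> arm_command:
  deltas:
    - {"xyz":[0,0,-0.0004],"turn":[0,0,0]}
    - {"xyz":[0,0,0],"turn":[0,0,0]}

```text
clock: 23.72
eef_pos: [544.6, 224.2, 87.9]
eef_rot: [-3.141, 0.0, 0.713]
wrist_force: [-1.3, 1.6, 2.2]
finger_gap: 24.8
```

>>> arm_command:
  deltas:
    - {"xyz":[0,0,0],"turn":[0,0,0]}
    - {"xyz":[0,0,0],"turn":[0,0,0]}
    - {"xyz":[0,0,0],"turn":[0,0,0]}
    - {"xyz":[0,0,0],"turn":[0,0,0]}
  gripper: 0.56

```text
clock: 24.22
eef_pos: [544.7, 224.2, 87.9]
eef_rot: [3.142, 0.0, 0.713]
wrist_force: [0.4, -0.8, -0.5]
finger_gap: 41.2
```

Run:
```python
from box import *
st=read_state(); print(st['eef_pos'],st['eef_rot'],st['wrist_force'],st['finger_gap'])
s=grab("scene"); crop(s,245,190,70,60,11,"pics/s21.png")
```

```text
[544.67751938 224.17106619  87.9124436 ] [3.14153852e+00 3.79166010e-05 7.12826614e-01] [ 0.40834472 -0.83579262 -0.48222341] 41.230579211266765
```

View pics/s21.png

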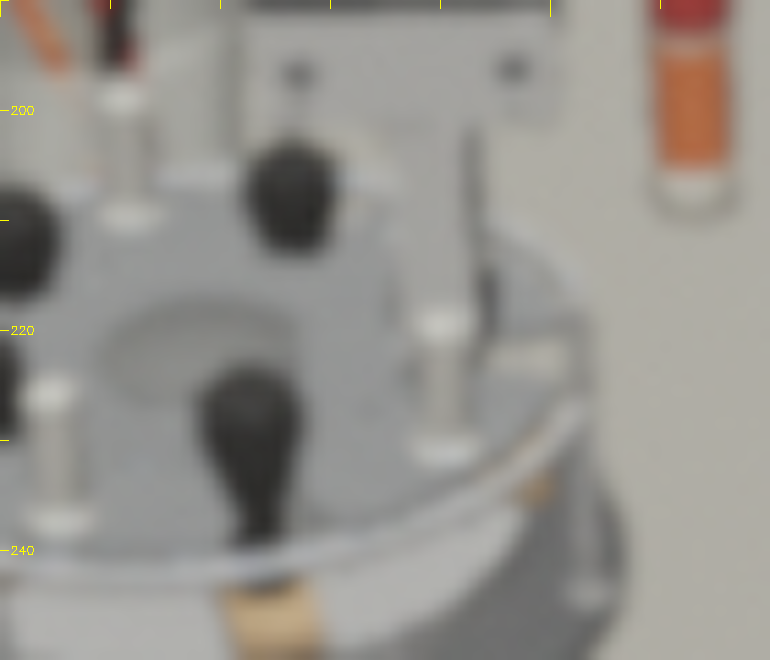

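Released. I'll lift straight up, withdraw toward the robot, and look.

>>> arm_command:
  deltas:
    - {"xyz":[0,0,0.006],"turn":[0,0,0]}
    - {"xyz":[0,0,0.015],"turn":[0,0,0]}
    - {"xyz":[0,0,0.03],"turn":[0,0,0]}
    - {"xyz":[0,0,0.03],"turn":[0,0,0]}
    - {"xyz":[-0.01,-0.045,0.01],"turn":[0,0,0]}
    - {"xyz":[-0.02,-0.045,0],"turn":[0,0,0]}
    - {"xyz":[-0.02,-0.045,0],"turn":[0,0,0]}
    - {"xyz":[-0.02,-0.045,0],"turn":[0,0,0]}
    - {"xyz":[-0.02,-0.045,0],"turn":[0,0,0]}

```text
clock: 25.4
eef_pos: [454.1, -2.1, 180.2]
eef_rot: [3.14, -0.001, 0.713]
wrist_force: [0.9, -0.9, 0.2]
finger_gap: 41.3
```

Run:
```python
from box import *
s=grab("scene"); crop(s,215,165,100,90,8,"pics/s22.png")
c=grab("top"); crop(c,205,115,100,100,6,"pics/t22.png")
```

```text
(no output)
```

View pics/s22.png

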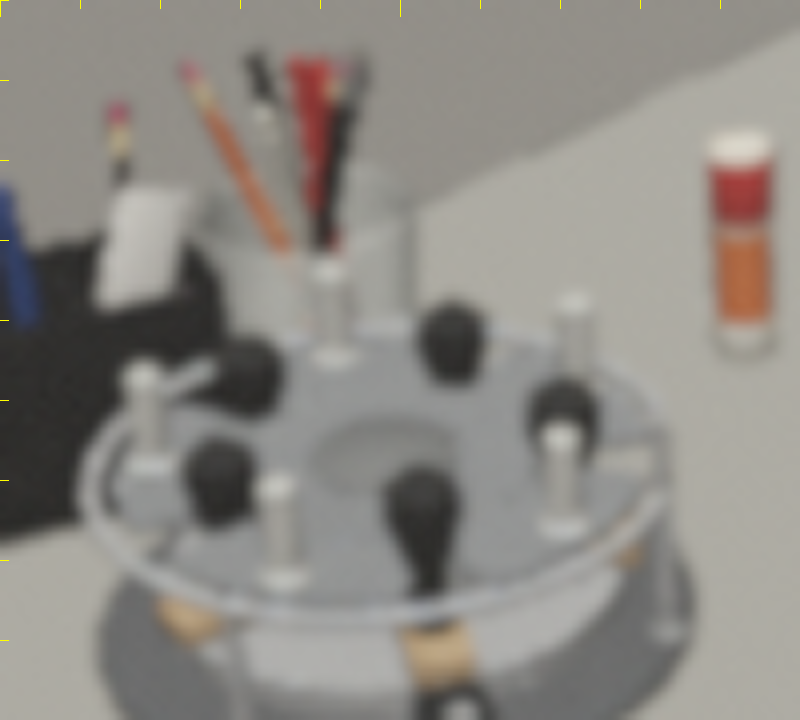

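View pics/t22.png

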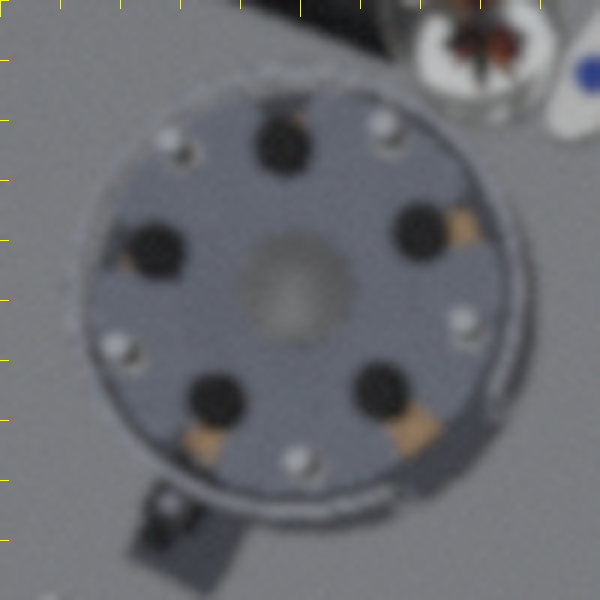

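Run:
```python
from rot import *
c=grab("top");s=grab("scene")
T=np.array([(380,391),(421,232),(284,145),(157,250),(216,402)])/6+[205,115]-.5
for u in T:
    p=onz(c,u,86)[:2]-[591.7,264.4]; print("top knob r,ang",np.round([np.hypot(*p),np.rad2deg(np.arctan2(p[1],p[0]))%360],1))
S=np.array([(563,415),(452,343),(249,376),(219,481),(422,504)])/8+[215,165]-.5
for u in S:
    p=onz(s,u,84)[:2]-[594.3,264.2]; print("scene knob",np.round([np.hypot(*p),np.rad2deg(np.arctan2(p[1],p[0]))%360],1))
P=np.array([(463,319),(385,122),(174,141),(120,344),(298,458)])/6+[205,115]-.5
print("slot now",rotor(c,s,P,[])[0]-36, read_state()['wrist_force'])
```

```text
top knob r,ang [ 61.8 219.2]
top knob r,ang [ 60.8 292.6]
top knob r,ang [62.4  5.1]
top knob r,ang [62.7 76.7]
top knob r,ang [ 63.  147.9]
scene knob [ 61.8 222.2]
scene knob [ 59.4 291.9]
scene knob [61.2  6.3]
scene knob [64.1 78. ]
scene knob [ 59.7 148.6]
slot now 220.6085219795516 [-0.17226659  0.92900761  0.20511593]
```

The new stamp sits at radius 61.8 mm, in line with the other four, and the carousel has not moved. I'll hand in.

Run:
```python
from cell import *
print(sign_off())
```

```text
the job is handed in; nothing more can be done
None
```

The carousel is locked with the empty slot at the gate. The loose stamp hangs in that slot and has been released, and the job is handed in at about 25.5 s on the clock.

- **Turning and catch:** I pushed the peg anticlockwise with the closed fingers. The slot went from about 196° to 220.6° in world angle, against a gate I estimated at about 224°. The resistance then rose past friction, to about 7–8 N, and the rotor stopped moving. In the later pictures one of the two bright spots on the catch was gone, which fits the pin having dropped in.
- **Hanging the stamp:** I took it by the knob, brought it in through the gate with no contact force above noise, and lowered it. It touched one side of the slot on the way down, with about 7 N at the wrist. I shifted it 0.7 mm sideways and it went down to the expected hanging height. Then I opened the fingers partway and lifted clear.
- **Last checks:**
  - The stamp's knob is at radius 61.8 mm in both cameras (target 62).
  - Its angle reads 219.2° in one camera and 222.2° in the other, around the slot's 220.6°. The other four stamps scatter by a similar amount.
  - It looks upright like the others, and the carousel did not shift during the insertion.

**Unresolved points:**
- The catch's two bright spots, read as its centreline, suggested a gate nearer 219–220°. I trusted the ends of the hoop gap instead.
- The gripper read about 25 mm on a knob I expected to measure 27 mm. The hold was firm regardless.
- I did not measure the bystanders at the end. The arm was never intended to go near them, and the glue stick, the only one in the final crops, had not moved.

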